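# Pull the big key's cap off the till keypad

## Robot

A 7-joint arm with a two-finger parallel gripper is mounted at the origin on the work surface. World frame = base frame: x ahead of the robot, y to its left, z up, the work surface at z = 0. Lengths are in m, angles in rad, forces in N, time in s.
With the tool pointing down it reaches from about 0.4 to 0.875 m from the base axis. Payload 19.3 kg.
Tool frame: the origin (TCP) lies on the centre line of the jaws, within the pads' length; the fingertips stand 11 mm ahead of it and the grasp point (between the pads) lies 8 mm behind it; y points along the fingers, x is the direction in which the jaws open and shut, and the axes are right-handed (so a half turn about y gives the same grasp; the last joint's range is limited). The gripper opens to 85 mm and grips with 20 to 120 N. Pads are 22 mm wide; open, the fingers measure 114 mm over their backs; the gripper's body (76 mm by 85 mm) begins 54 mm behind the grasp point. The pads swing forward as they close: fully open they stand 13 mm farther back than shut.
Start: joints at [-1.18, 0.521, -0.036, 1.599, 0.021, 1.021, -0.113], TCP at [0.278, 0.56, 0.242] pointing down, gripper open.
Joint ranges: [-2.91, 2.91], [-0.3, 2.13], [-1.5, 1.42], [0.17, 2.43], [-1.26, 4.41], [0.16, 1.93], [-2.52, 2.52]. Speed limits (rad/s): [1.89, 1.89, 2.39, 2.39, 3.01, 3.01, 3.01].

## Interface

Orientations are given as [roll, pitch, yaw] about the fixed x, y, z axes, in that order (R = Rz(yaw) Ry(pitch) Rx(roll)).
In Python, from workcell import monitor, cams, bot gives the robot as it stands.
- The arm moves only by the tool send_rows, never from a script. Its argument "series" is text: rows parted by semicolons, each of 7 numbers parted by spaces: the turn, a rotation vector about the tool's x, y, z in rad, then the shift along the tool's x, y, z in mm, then the opening, from 0 (shut) to 1 (fully open). In form: ax ay az tx ty tz claw; .... A call has 1 to 20 rows; each row is the pose to reach, as a shift and turn from the pose commanded when the call began, along the tool's axes at that moment; what a row does not reach only later rows make up. A row lasts 1/12 s, in which the tool goes at most 41.7 mm and 7.16 degrees, less where a joint would pass 70% of its speed; a pose out of reach is approached as far as the arm can. A call with a gripper value outside its range is refused whole. The fingers move at their own pace and stop on an object; "force" is the grip in N (left out, the last holds). Time passes only in rows, so rows that repeat a pose let the fingers close. It gives the time, the measured TCP pose, the force and the opening at its end, in the units of the state.
- monitor.observe(): the state, without advancing time (a new reading comes with each control period).
- cams.grab_frame(name): name is "side" or "top"; returns the picture (420x560x3 uint8, red, green, blue); there is no depth.
- cams.get_calibration(name): a dict with "mtx" (3x3 intrinsics, pixels), "origin" and "attitude" of the camera in the world. Camera axes: x right, y down, z forward; pixel columns grow to the right and rows downward; lengths in m; the calibration is good to about 2 mm. A picture is of the moment at which its call begins. get_calibration takes no time and is no camera call.
- bot.job_done(): hands the job in, once; it reports no verdict.
The state is a dict: "clock": time; "qpos": joint angles; "qd": joint speeds; "joint_efforts": joint torques, N m; "position": TCP position; "tool_rot": TCP orientation; "force": force on the tool from outside, world axes, zero at the start; "moment": the same for the moment, N m; "grip_width": finger opening in m.
Only numpy, scipy, OpenCV 4.12 (cv2) and the standard library are available. Lean on these libraries where they do the work, as an engineer would, in place of code of your own. Each camera call takes 0.05 s, during which the arm holds its last target.

## Task

The big key of the till keypad needs cleaning underneath. Take the puller by its grip, press its fork down on the rubber seal with about 10 N, neither loose nor over 20 N, and slide it along the seal under the big square cap until it is fully home, still pressed, then pull the cap straight up, keeping it level, until it pops off. Carry it on the puller to the change tray and set it down gently inside on its stem; then back the fork out, stand the puller upright on the bare counter and let go, touching the cap only with the puller and leaving the goods around alone.

Things in the scene. Friction and masses are not known exactly. Their poses are not given: they have to be found in the camera images.
- cap: Off-white square keycap, the keypad's biggest: plate 40 x 40 x 9 on a square stem 18 x 18 x 24.4; 30 g. Origin: centre of the stem's lower end, z up; plate underside at z = +24.4. The stem sits in a socket with 1 mm play, held by hidden spring clips; it pops off at about 6 to 16 N of straight upward pull and is clear of the keypad after 22 of travel. Starts with the keypad's yaw.
- keypad: Grey till keypad fixed in the counter, 160 (x) x 180 (y); its height varies. Origin: its centre in plan; housing top at z = +24. The cap's socket is centred at x = +20, y = -30, floor z = +8. Fixed small keys 18 x 18, tops at z = +33, fill x = -61 to +45, y = +11 to +73. The clear way under the cap is along the keypad's +x, from its -x side, over the rubber seal.
- seal_mid (a point): Point over the dark rubber seal, 45 in front (keypad -x) of the cap's centre, axes as the keypad's. The seal, 52 wide (y), reaches from 40 in front of it to 75 beyond, with a 22 x 22 opening for the stem. Its true top, worn or swollen, lies up to 3 above or below this point, unmeasured: the gap to the cap's plate is 4 to 10. Stiffly springy: 1 mm per 18 N, 1.5 at most.
- puller: Steel puller, C-shaped from the side, standing on its fork, 100 to 170 g. Origin: fork's underside below the grip's axis; x along the tines to their open end, z up. Fork 4 thick: tines x = -9 to +22, y = +-11 to +-18 (slot 22 wide, its closed end at x = -9), back plate x = -34 to -9, 36 wide. Slot end against the stem: origin under the cap's centre, fully home.
- puller_grip (a point): Middle of the puller's black upright grip, 62 above the puller's origin; axes as the puller's. Grip 24 (x) x 14 (y), 36 to 88 above the fork's underside: take it from above across its 14. Below it a top bar 20 wide, 28 to 36 above the underside, x = -34 to +14, and at the back a riser 20 wide, x = -34 to -26.
- tray: Brown wooden change tray, fixed, 150 (x) x 130 (y), rim 10 high, walls and floor 4 thick. Origin: centre of its underside; inner floor at z = +4.
- tin: Bystander: red tin, diameter 70, 100 high; origin at the centre of its underside.
- carton: Bystander: cardboard carton 60 x 100 x 75; origin at the centre of its underside.
- jar: Bystander: amber jar, diameter 60, 85 high; origin at the centre of its underside.
Mind the look-alikes: they are no part of the job. Several things look just like the puller: the one meant starts farthest to the robot's left.

How it is judged:
On the way, in this order (a step that is already met when the one before it is completed fails the run):
1. the puller's fork is fully home under the cap (origins within 4.5 mm in plan), pressed on the seal with 4 to 20 N, the cap still seated (horizontal distance between puller and cap below 0.0045 m and z of puller in the frame of cap between 0.012 and 0.0215 m and contact force between puller and keypad between 4 and 20 N and distance of cap from where it was at the start of the episode below 0.005 m), for 0.1 s.
2. the cap is off its socket, level on the puller's fork, its stem's end more than 10 mm above the seal (z of cap in the frame of keypad above 0.042 m and angle between cap's own z axis and vertical below 0.25 rad and horizontal distance between puller and cap below 0.015 m), for 0.2 s.
3. the cap stands in the tray at rest with the puller's fork still around its stem (z of cap in the frame of tray between 0.002 and 0.0065 m and x of cap in the frame of tray between -0.065 and 0.065 m and y of cap in the frame of tray between -0.055 and 0.055 m and angle between cap's own z axis and vertical below 0.12 rad and linear speed of cap below 0.03 m/s and horizontal distance between puller and cap below 0.02 m), for 0.1 s.
At the end, for the whole second after the job is handed in: The cap stands upright on its stem on the tray's floor (stem's end within 2.5 mm of the floor, tilt under 0.12 rad, centre inside the tray), at rest; the puller stands upright on the bare counter (underside within 2 mm of it, tilt under 0.06 rad), at rest, touching neither cap, keypad nor tray (z of cap in the frame of tray between 0.002 and 0.0065 m and x of cap in the frame of tray between -0.065 and 0.065 m and y of cap in the frame of tray between -0.055 and 0.055 m and angle between cap's own z axis and vertical below 0.12 rad and linear speed of each of cap, puller below 0.02 m/s and height (world z) of puller between -0.002 and 0.002 m and angle between puller's own z axis and vertical below 0.06 rad and contact force between puller and cap below 0.05 N and contact force between puller and keypad below 0.05 N and contact force between puller and tray below 0.05 N).
It fails at once if the puller presses on the keypad or its seal with more than 22 N, or loads the cap with more than 25 N (contact force between puller and keypad above 22 N or contact force between puller and cap above 25 N).
It fails at once if the cap is tilted by more than 0.35 rad (angle between cap's own z axis and vertical above 0.35 rad).
It fails at once if the robot touches the cap itself (contact force between any of the fingers, the arm and cap above 0.5 N).
It fails at once if the cap is pushed or dropped on to the tray with more than 12 N (contact force between cap and tray above 12 N).
It fails at once if the tin, the carton or the jar is moved by more than 20 mm (distance of any of tin, carton, jar from where it was at the start of the episode above 0.02 m).
It also fails if it takes over 69 s, if anything falls off the work surface, if the arm or the gripper's body presses on something with over 40 N, if the wrist force passes 120 N, or if a joint passes its speed limit or range.

## Working session

There is one attempt and no reset: what is moved stays moved. The work goes in short steps, Python scripts to look and compute and a tool call to move; the robot and the scene stay as the last step left them, time stands still between calls to the robot, and variables do not carry over. Pictures are saved under pics/ and viewed, and the job is handed in when it is done.

Besides the shell and the picture viewer there is one more tool, called after "Call:" by a JSON object that holds its "op" and its "data". send_rows: Moves the arm, as the interface text tells. Its arguments: {"type":"object","properties":{"series":{"type":"string"},"force":{"type":"number"}},"required":["series"]}

```bash
ls; mkdir -p pics; python3 - <<'E'
from workcell import monitor,cams,bot
import cv2
print(monitor.observe())
for n in("side","top"):
    print(n,cams.get_calibration(n)); cv2.imwrite(f"pics/{n}0.png",cams.grab_frame(n)[:,:,::-1])
E
```

```text
pics
{'clock': 0.0, 'qpos': array([-1.18023236,  0.52202028, -0.03630938,  1.59998785,  0.02115909,
        1.02105618, -0.11280058]), 'qd': array([-0.00072   , -0.00066104,  0.00153314, -0.00138176, -0.0013632 ,
       -0.00083227,  0.00016488]), 'joint_efforts': array([ 7.28942960e-04, -9.27093101e+01,  1.98019177e+00, -3.69934309e+01,
        1.78148760e-02,  8.06349301e-03,  1.27514340e-06]), 'position': array([0.27778966, 0.55953261, 0.24172921]), 'tool_rot': array([-1.57084613e+00,  1.08738249e-03,  1.10998439e+00]), 'force': array([-0.06551403, -0.72545709,  0.3825694 ]), 'moment': array([ 0.05840224,  0.02293123, -0.02287649]), 'grip_width': 0.08531279781050993}
side {'mtx': array([[470.70542647,   0.        , 274.7461181 ],
       [  0.        , 470.70542647, 214.25607916],
       [  0.        ,   0.        ,   1.        ]]), 'origin': array([0.5033826 , 0.77285256, 0.88709549]), 'attitude': array([-2.34359683e+00, -1.09415308e-04, -3.02160874e+00])}
top {'mtx': array([[525.5040167 ,   0.        , 280.95532464],
       [  0.        , 525.5040167 , 205.46868655],
       [  0.        ,   0.        ,   1.        ]]), 'origin': array([ 0.36617305, -0.06395209,  1.28412055]), 'attitude': array([-2.93239725, -0.00653676, -1.52941456])}
```

View pics/side0.png

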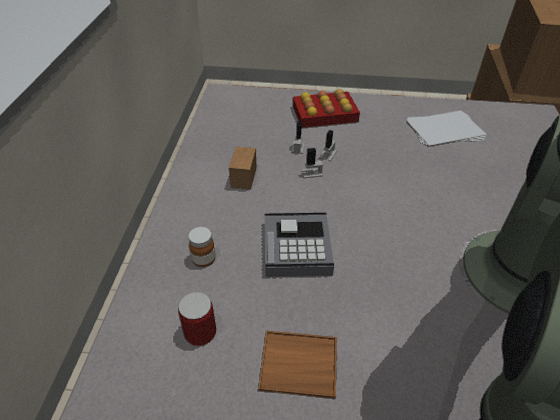

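View pics/top0.png

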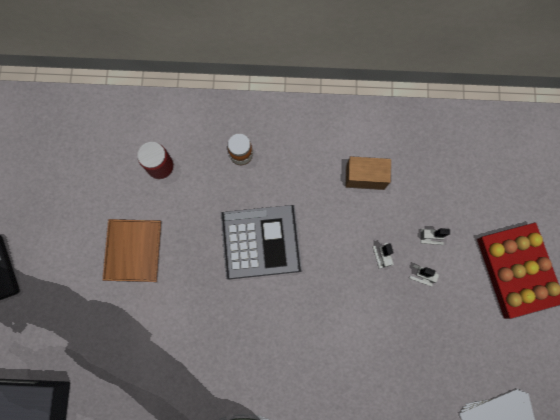

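```bash
cat > h.py <<'E'
import numpy as np,cv2
from scipy.spatial.transform import Rotation as R
from workcell import monitor,cams,bot
def cal(n):
    c=cams.get_calibration(n); return c["mtx"],np.array(c["origin"]),R.from_euler('xyz',c["attitude"]).as_matrix()
def ray(n,px,z):
    K,o,A=cal(n); d=A@np.linalg.inv(K)@np.array([px[0],px[1],1.]); return o+d*(z-o[2])/d[2]
def proj(n,p):
    K,o,A=cal(n); q=(np.atleast_2d(p)-o)@A; q=q@K.T; return q[:,:2]/q[:,2:]
def tri(pt,ps):
    o=[];d=[]
    for n,px in(("top",pt),("side",ps)):
        K,oo,A=cal(n); v=A@np.linalg.inv(K)@np.array([px[0],px[1],1.]); o.append(oo); d.append(v/np.linalg.norm(v))
    M=sum(np.eye(3)-np.outer(v,v) for v in d); b=sum((np.eye(3)-np.outer(v,v))@x for v,x in zip(d,o))
    p=np.linalg.solve(M,b); return p,[np.linalg.norm((np.eye(3)-np.outer(v,v))@(p-x)) for v,x in zip(d,o)]
def crop(src,dst,x0,y0,x1,y1,s):
    im=cv2.imread(src)[y0:y1,x0:x1]; cv2.imwrite(dst,cv2.resize(im,None,fx=s,fy=s,interpolation=cv2.INTER_CUBIC))
E
python3 - <<'E'
from h import *
crop("pics/top0.png","pics/c1.png",365,220,465,295,8)
crop("pics/side0.png","pics/c2.png",280,115,355,185,8)
crop("pics/top0.png","pics/c3.png",215,200,305,285,7)
crop("pics/side0.png","pics/c4.png",255,205,340,280,8)
for p in((383,255),(437,235),(427,274),(272,230),(260,242),(133,250)): print(p,ray("top",p,0.02))
E
```

```text
(383, 255) [ 0.52306785 -0.31228172  0.02      ]
(437, 235) [ 0.57746381 -0.44377435  0.02      ]
(427, 274) [ 0.48182838 -0.41785204  0.02      ]
(272, 230) [ 0.57272546 -0.0418466   0.02      ]
(260, 242) [ 0.54209132 -0.01412336  0.02      ]
(133, 250) [0.50973416 0.29079796 0.02      ]
```

View pics/c1.png

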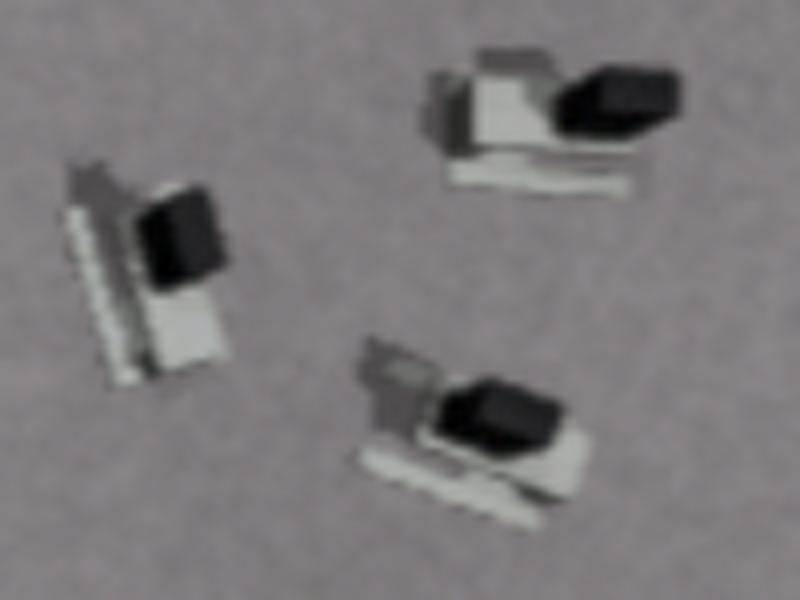

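View pics/c2.png

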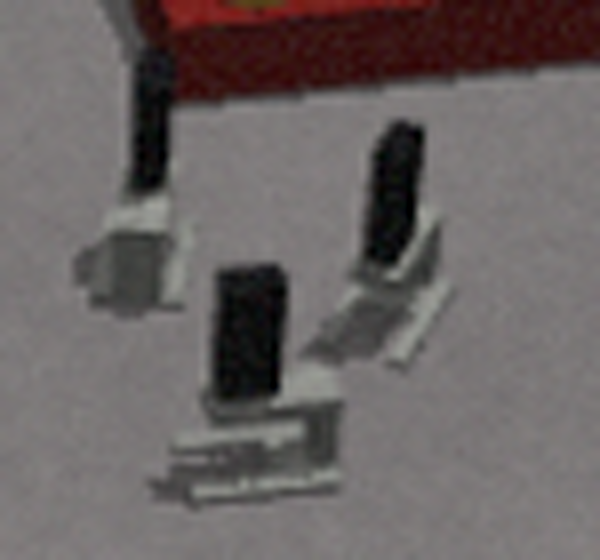

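View pics/c3.png

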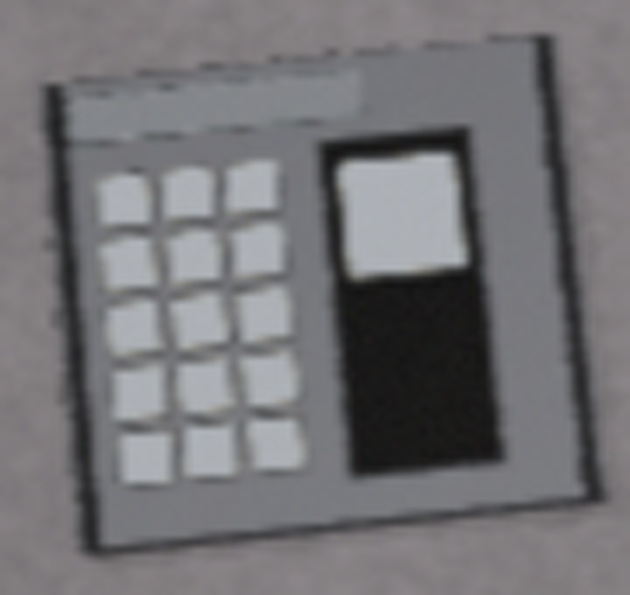

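View pics/c4.png

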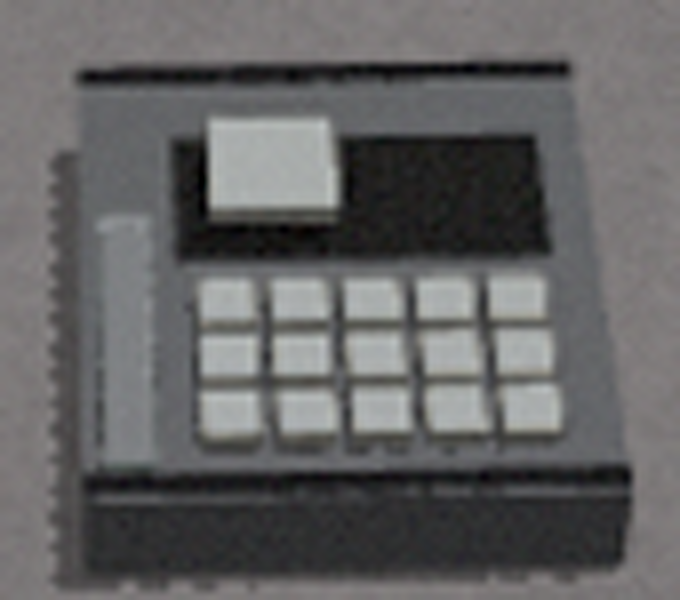

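```bash
cat > fit.py <<'E'
from h import *
from scipy.optimize import least_squares
def full(L,x0,y0,s): return [((u+.5)/s-.5+x0,(v+.5)/s-.5+y0) for u,v in L]
def dofit(name,obs,p0,fixz=None):
    # obs: list (cam, pts3 mm, px)
    def pose(p,P):
        c,s=np.cos(p[2]),np.sin(p[2]); P=np.array(P,float)/1000
        return np.c_[p[0]+c*P[:,0]-s*P[:,1],p[1]+s*P[:,0]+c*P[:,1],P[:,2]+(p[3] if fixz is None else fixz)]
    f=lambda p:np.concatenate([(proj(n,pose(p,P))-np.array(px)).ravel() for n,P,px in obs])
    r=least_squares(f,p0,loss='soft_l1'); print(name,r.x.round(4))
    for n,P,px in obs: print(n,(proj(n,pose(r.x,P))-np.array(px)).round(1).tolist())
    return r.x
E
python3 - <<'E'
from fit import *
kp=[(40,-10,41.4),(40,-50,41.4),(0,-50,41.4),(0,-10,41.4),(45,73,33),(45,11,33),(-61,73,33),(-61,11,33),(-65,-56,25.4),(50,-56,25.4),(50,-4,25.4),(-65,-4,25.4)]
t=full([(338,162),(460,152),(468,268),(350,280),(97,177),(280,160),(122,487),(305,467),(502,458),(467,128),(320,145),(352,475)],215,200,7)
s=full([(207,208),(208,118),(330,118),(338,212),(200,432),(200,280),(562,425),(545,278),(540,138),(172,138),(180,260),(550,252)],255,205,8)
for o in ([("top",kp,t),("side",kp,s)],[("top",kp,t)],[("side",kp,s)]):
    dofit("keypad",o,[.54,-.01,0,0.01])
pt=[(22,18,4),(-34,18,0),(-34,10,36),(-34,-10,36),(12,7,88),(12,-7,88),(-12,-7,88)]
tt=full([(68,208),(120,386),(160,370),(228,355),(178,203),(210,188),(228,265)],365,220,8)
ps=[(12,7,88),(-12,7,88),(12,7,36),(-12,7,36),(-34,10,36),(-34,18,4)]
ss=full([(218,272),(285,268),(208,397),(275,399),(342,402),(340,475)],280,115,8)
for o in ([("top",pt,tt),("side",ps,ss)],[("top",pt,tt)],[("side",ps,ss)]):
    dofit("puller",o,[.52,-.31,0.2],0)
tr=[(-75,65,10),(75,65,10),(75,-65,10),(-75,-65,10)]
dofit("tray",[("top",tr,[(104,282),(108,220),(161,220),(158,282)]),("side",tr,[(335,396),(261,391),(265,332),(338,336)])],[.51,.29,0],0)
E
```

```text
keypad [ 0.5428 -0.0161  0.1406  0.0118]
top [[0.2, 0.0], [-0.5, -0.2], [0.0, -0.2], [0.0, -0.2], [-0.1, -0.2], [-0.4, -0.3], [-0.1, -0.2], [0.1, 0.0], [0.4, 0.5], [0.5, 0.2], [0.1, -0.2], [-0.1, 0.3]]
side [[0.4, 0.2], [-0.2, -0.0], [0.5, -0.3], [0.4, -0.5], [0.2, 0.5], [-0.5, -0.1], [0.2, 0.6], [-0.1, -0.5], [-0.6, -0.3], [0.3, 0.3], [-0.2, 0.0], [0.1, 0.3]]
keypad [ 0.5436 -0.0158  0.143   0.0054]
top [[0.1, 0.2], [-0.7, -0.1], [-0.1, -0.2], [-0.0, -0.2], [0.1, -0.0], [-0.4, -0.1], [0.1, -0.3], [0.1, -0.1], [0.3, 0.4], [0.4, 0.3], [0.0, -0.1], [-0.0, 0.1]]
keypad [ 0.5431 -0.0192  0.1376  0.0085]
side [[0.4, 0.2], [-0.1, -0.0], [0.5, -0.2], [0.3, -0.5], [0.1, 0.3], [-0.5, -0.2], [-0.0, 0.6], [-0.3, -0.5], [-0.6, -0.3], [0.4, 0.3], [-0.2, -0.0], [-0.0, 0.4]]
puller [ 0.5311 -0.3155  0.2574]
top [[0.6, -0.2], [-0.5, 0.1], [0.7, -0.1], [0.3, 0.0], [-0.9, -1.2], [1.0, -0.7], [1.5, -0.1]]
side [[0.4, 2.4], [0.4, 2.2], [0.8, 1.3], [0.6, 0.3], [-0.1, -0.0], [-0.1, 1.1]]
puller [ 0.5304 -0.3142  0.273 ]
top [[-0.0, 0.2], [-0.7, 0.4], [0.4, 0.2], [-0.0, 0.2], [-1.5, -0.9], [0.4, -0.4], [1.0, 0.1]]
puller [ 0.5318 -0.3224  0.1482]
side [[0.1, 0.7], [0.1, 1.0], [0.5, -0.5], [0.3, -0.8], [-0.4, -0.7], [-0.7, 0.4]]
tray [0.5093 0.2965 0.0444]
top [[-1.2, -0.2], [-1.0, 0.3], [-1.1, 0.2], [-0.9, -0.3]]
side [[2.9, -0.7], [-1.1, -1.4], [0.9, -1.2], [-1.3, -0.5]]
```

```bash
cat > ov.py <<'E'
from h import *
def box(x0,x1,y0,y1,z0,z1): return np.array([(x,y,z) for x in(x0,x1) for y in(y0,y1) for z in(z0,z1)],float)/1000
PB=[box(-9,22,11,18,0,4),box(-9,22,-18,-11,0,4),box(-34,-9,-18,18,0,4),box(-34,-26,-10,10,4,28),box(-34,14,-10,10,28,36),box(-12,12,-7,7,36,88)]
ED=[(i,j) for i in range(8) for j in range(i) if bin(i^j).count('1')==1]
def overlay(n,img,boxes,T,crop,s,dst):
    x0,y0,x1,y1=crop; im=cv2.resize(img[y0:y1,x0:x1],None,fx=s,fy=s,interpolation=cv2.INTER_CUBIC)
    cols=[(0,255,0),(0,255,255),(255,255,0),(255,0,255),(255,128,0),(0,0,255)]
    for k,b in enumerate(boxes):
        q=proj(n,b@T[0].T+T[1]); q=(q+.5-[x0,y0])*s-.5
        for i,j in ED: cv2.line(im,tuple(map(int,q[i].round())),tuple(map(int,q[j].round())),cols[k%6],1)
    cv2.imwrite(dst,im)
def T(x,y,z,yaw): return R.from_euler('z',yaw).as_matrix(),np.array([x,y,z])
E
python3 - <<'E'
from ov import *
p=T(.531,-.3160,0,.26)
a=cv2.imread("pics/top0.png");b=cv2.imread("pics/side0.png")
overlay("top",a,PB,p,(365,230,415,280),8,"pics/o1.png")
overlay("side",b,PB,p,(290,135,340,185),8,"pics/o2.png")
cv2.imwrite("pics/o12.png",np.hstack([cv2.imread("pics/o1.png"),cv2.imread("pics/o2.png")]))
E
```

```text
(no output)
```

View pics/o12.png

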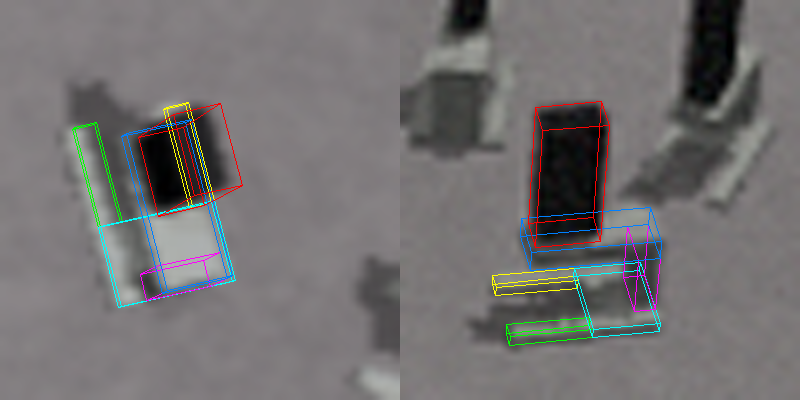

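```bash
cat >> h.py <<'E'
def go(p,yaw,tilt=None):
    s=monitor.observe(); A=R.from_euler('xyz',s["tool_rot"]); B=R.from_euler('xyz',[-np.pi/2,0,yaw])
    r=(A.inv()*B).as_rotvec(); t=A.inv().apply(np.array(p)-s["position"])*1000
    print("turn",r.round(4),"shift",t.round(1), "rows",np.ceil(max(np.linalg.norm(t)/41.7,np.degrees(np.linalg.norm(r))/7.16)))
def st():
    s=monitor.observe(); print(round(s["clock"],2),s["position"].round(4),s["tool_rot"].round(4),"F",s["force"].round(2),"M",s["moment"].round(2),"w",round(s["grip_width"],4),"q",s["qpos"].round(2))
E
python3 - <<'E'
from h import *
go((.531,-.316,.20),-1.311)
print(ray("top",(426.2,270),.088),ray("top",(443,232),.088))
E
```

```text
turn [ 1.200e-03  2.421e+00 -3.000e-04] shift [-671.6   42.5 -616.1] rows 22.0
[ 0.4845847  -0.39714395  0.088     ] [ 0.57368972 -0.43734192  0.088     ]
```

Call:
{"op": "send_rows", "data": {"series": "0 2.42 0 -671.6 42.5 -616.1 0.5; 0 2.42 0 -671.6 42.5 -616.1 0.5; 0 2.42 0 -671.6 42.5 -616.1 0.5; 0 2.42 0 -671.6 42.5 -616.1 0.5; 0 2.42 0 -671.6 42.5 -616.1 0.5; 0 2.42 0 -671.6 42.5 -616.1 0.5; 0 2.42 0 -671.6 42.5 -616.1 0.5; 0 2.42 0 -671.6 42.5 -616.1 0.5; 0 2.42 0 -671.6 42.5 -616.1 0.5; 0 2.42 0 -671.6 42.5 -616.1 0.5; 0 2.42 0 -671.6 42.5 -616.1 0.5; 0 2.42 0 -671.6 42.5 -616.1 0.5; 0 2.42 0 -671.6 42.5 -616.1 0.5; 0 2.42 0 -671.6 42.5 -616.1 0.5; 0 2.42 0 -671.6 42.5 -616.1 0.5; 0 2.42 0 -671.6 42.5 -616.1 0.5; 0 2.42 0 -671.6 42.5 -616.1 0.5; 0 2.42 0 -671.6 42.5 -616.1 0.5; 0 2.42 0 -671.6 42.5 -616.1 0.5; 0 2.42 0 -671.6 42.5 -616.1 0.5", "force": 80}}

```text
clock: 1.77
position: [0.5093, -0.2417, 0.2031]
tool_rot: [-1.571, 0.0, -1.317]
force: [1.5, 0.6, -0.4]
grip_width: 0.0426
```

```bash
python3 - <<'E'
from h import *
st();go((.531,-.316,.20),-1.311)
E
```

```text
1.77 [ 0.5093 -0.2417  0.2031] [-1.5712e+00  2.0000e-04 -1.3172e+00] F [ 1.51  0.61 -0.44] M [ 0.02 -0.04 -0.04] w 0.0426 q [-0.12  0.56  0.66  1.83 -0.43  0.9  -0.57]
turn [ 0.0004 -0.0062 -0.0002] shift [77.4  3.1  2.3] rows 2.0
```

Call:
{"op": "send_rows", "data": {"series": "0 0 0 40 1 1 0.5; 0 0 0 40 1 1 0.5; 0 0 0 40 1 1 0.5;0 0 0 40 1 1 0.5"}}

```text
clock: 2.1
position: [0.5201, -0.2779, 0.202]
tool_rot: [-1.572, 0.001, -1.31]
force: [0.4, -0.6, -0.6]
grip_width: 0.043
```

```bash
python3 - <<'E'
from h import *
st();go((.531,-.316,.20),-1.311)
s=cams.grab_frame("side");t=cams.grab_frame("top")
cv2.imwrite("pics/s1.png",np.hstack([cv2.resize(s[100:220,240:380],None,fx=3,fy=4),cv2.resize(t[180:300,330:450],None,fx=3,fy=4)])[:,:,::-1])
E
```

```text
2.1 [ 0.5201 -0.2779  0.202 ] [-1.5715e+00  8.0000e-04 -1.3102e+00] F [ 0.41 -0.61 -0.61] M [0.03 0.02 0.06] w 0.043 q [-0.05  0.6   0.65  1.76 -0.44  0.93 -0.52]
turn [ 0.0007  0.0008 -0.0008] shift [39.6  2.   0.7] rows 1.0
```

View pics/s1.png

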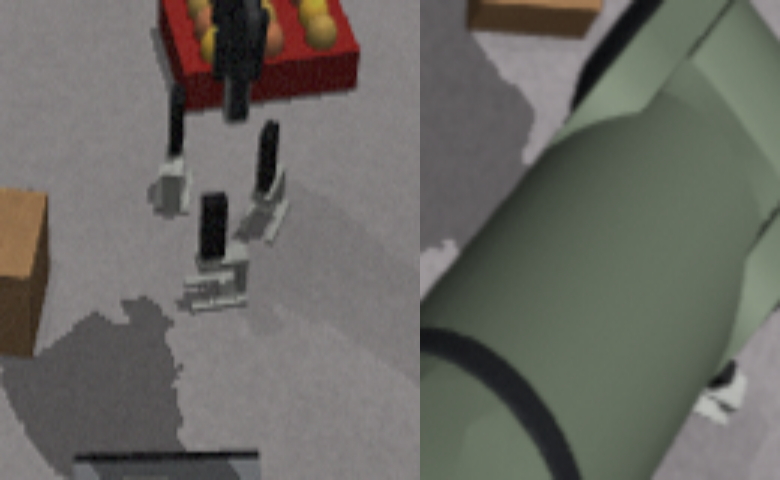

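Call:
{"op": "send_rows", "data": {"series": "0 0 0 39.6 2 0.7 0.5; 0 0 0 39.6 2 0.7 0.5; 0 0 0 39.6 30 0.7 0.5; 0 0 0 39.6 60 0.7 0.5; 0 0 0 39.6 80 0.7 0.5; 0 0 0 39.6 80 0.7 0.5"}}

```text
clock: 2.7
position: [0.5302, -0.3138, 0.1192]
tool_rot: [-1.574, 0.004, -1.308]
force: [0.4, 0.6, 0.1]
grip_width: 0.0425
```

```bash
python3 - <<'E'
from h import *
st();go((.531,-.316,.058),-1.311)
s=cams.grab_frame("side")
cv2.imwrite("pics/s2.png",cv2.resize(s[110:190,270:370],None,fx=6,fy=6)[:,:,::-1])
E
```

```text
2.7 [ 0.5302 -0.3138  0.1192] [-1.5743  0.0038 -1.3081] F [0.38 0.64 0.12] M [0.02 0.04 0.04] w 0.0425 q [ 0.07  0.74  0.57  1.74 -0.52  0.82 -0.42]
turn [ 0.0035  0.0029 -0.0038] shift [ 2.6 61.1  0.4] rows 2.0
```

View pics/s2.png

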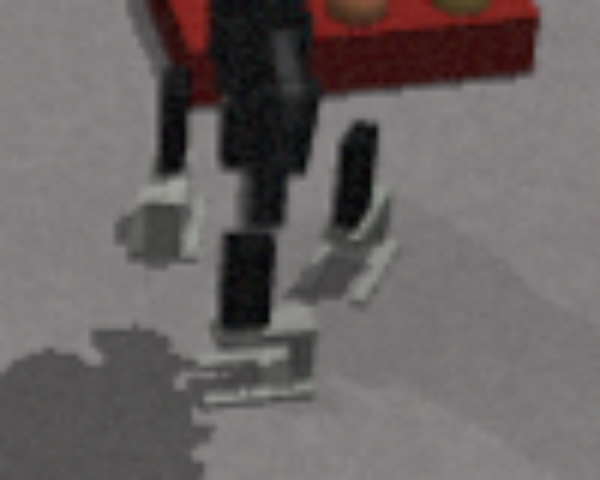

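```bash
python3 - <<'E'
from h import *
s=monitor.observe();A=R.from_euler('xyz',s["tool_rot"]).as_matrix()
for o in((-.021,.0,0),(-.021,.011,0),(-.036,0.0,0),(-.036,0.006,0)):
    print(o,((proj("side",s["position"]+A@o)+.5-[270,110])*6-.5).round())
for z in(.088,.036): print(((proj("side",[.531,-.316,z])+.5-[270,110])*6-.5).round())
E
```

```text
(-0.021, 0.0, 0) [[262. 206.]]
(-0.021, 0.011, 0) [[260. 226.]]
(-0.036, 0.0, 0) [[268. 225.]]
(-0.036, 0.006, 0) [[267. 236.]]
[[249. 237.]]
[[243. 324.]]
```

Call:
{"op": "send_rows", "data": {"series": "0.0035 0.003 -0.0038 2 20 0.4 0.5; 0.0035 0.003 -0.0038 2 40 0.4 0.5; 0.0035 0.003 -0.0038 2 58 0.4 0.5; 0.0035 0.003 -0.0038 2 60 0.4 0.5; 0.0035 0.003 -0.0038 2 60 0.4 0.5"}}

```text
clock: 3.17
position: [0.5327, -0.3179, 0.0635]
tool_rot: [-1.567, -0.004, -1.312]
force: [-0.3, -0.3, 1.4]
grip_width: 0.0426
```

```bash
python3 - <<'E'
from h import *
st();go((.531,-.316,.058),-1.311)
E
```

```text
3.17 [ 0.5327 -0.3179  0.0635] [-1.567  -0.004  -1.3124] F [-0.28 -0.34  1.37] M [-0.02  0.01  0.05] w 0.0426 q [ 0.11  0.82  0.51  1.76 -0.58  0.72 -0.38]
turn [-0.0038 -0.0014  0.004 ] shift [-2.3  5.5 -1.1] rows 1.0
```

Call:
{"op": "send_rows", "data": {"series": "-0.0035 -0.0014 0.0038 -2 2 -1 0.5; -0.0035 -0.0014 0.0038 -2 2 -1 0.5; -0.0035 -0.0014 0.0038 -2 2 -1 0.5; -0.0035 -0.0014 0.0038 -2 2 -1 0.5"}}

```text
clock: 3.5
position: [0.5312, -0.3165, 0.0613]
tool_rot: [-1.57, -0.001, -1.311]
force: [0.1, 0.5, -0.0]
grip_width: 0.0431
```

```bash
python3 - <<'E'
from h import *
st();go((.531,-.316,.058),-1.311)
E
```

```text
3.5 [ 0.5312 -0.3165  0.0613] [-1.5699e+00 -6.0000e-04 -1.3115e+00] F [ 0.06  0.54 -0.  ] M [-0.05  0.03  0.07] w 0.0431 q [ 0.11  0.82  0.51  1.76 -0.58  0.72 -0.38]
turn [-0.0009 -0.0005  0.0006] shift [-0.6  3.3 -0. ] rows 1.0
```

Call:
{"op": "send_rows", "data": {"series": "-0.0009 -0.0005 0.0006 -0.6 1 0 0; -0.0009 -0.0005 0.0006 -0.6 1 0 0; -0.0009 -0.0005 0.0006 -0.6 1 0 0; -0.0009 -0.0005 0.0006 -0.6 1 0 0; -0.0009 -0.0005 0.0006 -0.6 1 0 0; -0.0009 -0.0005 0.0006 -0.6 1 0 0; -0.0009 -0.0005 0.0006 -0.6 1 0 0; -0.0009 -0.0005 0.0006 -0.6 1 0 0", "force": 80}}

```text
clock: 4.17
position: [0.5306, -0.3159, 0.0594]
tool_rot: [-1.572, 0.001, -1.311]
force: [-0.2, 0.3, -0.6]
grip_width: 0.0133
```

```bash
python3 - <<'E'
from h import *
st()
s=cams.grab_frame("side")
cv2.imwrite("pics/s3.png",cv2.resize(s[110:190,270:370],None,fx=6,fy=6)[:,:,::-1])
E
```

```text
4.17 [ 0.5306 -0.3159  0.0594] [-1.5718e+00  6.0000e-04 -1.3112e+00] F [-0.21  0.26 -0.59] M [-0.01  0.01 -0.01] w 0.0133 q [ 0.11  0.82  0.51  1.76 -0.58  0.71 -0.38]
```

View pics/s3.png

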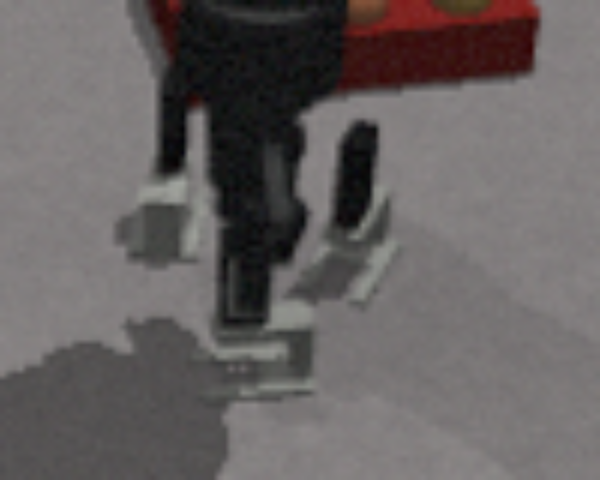

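Call:
{"op": "send_rows", "data": {"series": "0 0 0 0 -20 0 0; 0 0 0 0 -60 0 0; 0 0 0 0 -100 0 0; 0 0 0 0 -120 0 0; 0 0 0 0 -120 0 0; 0 0 0 0 -120 0 0; 0 0 0 0 -120 0 0"}}

```text
clock: 4.8
position: [0.5305, -0.3156, 0.1788]
tool_rot: [-1.572, 0.001, -1.311]
force: [0.1, 0.3, -1.1]
grip_width: 0.0129
```

```bash
cat >> h.py <<'E'
KP=(.543,-.016,.140)
def kw(x,y):
    c,s=np.cos(KP[2]),np.sin(KP[2]); return np.array([KP[0]+c*x/1000-s*y/1000,KP[1]+s*x/1000+c*y/1000])
E
python3 - <<'E'
from h import *
st()
p=kw(20-47,-30); print(p); go((*p,.18),-1.431)
E
```

```text
4.8 [ 0.5305 -0.3156  0.1788] [-1.5722e+00  1.3000e-03 -1.3110e+00] F [ 0.12  0.31 -1.11] M [ 0.   -0.04  0.01] w 0.0129 q [ 0.04  0.67  0.62  1.7  -0.47  0.93 -0.46]
[ 0.52045046 -0.04947414]
turn [ 0.0014  0.12   -0.0012] shift [-259.7   -0.9   58.6] rows 7.0
```

Call:
{"op": "send_rows", "data": {"series": "0 0.12 0 -259.7 0 58.6 0; 0 0.12 0 -259.7 0 58.6 0; 0 0.12 0 -259.7 0 58.6 0; 0 0.12 0 -259.7 0 58.6 0; 0 0.12 0 -259.7 0 58.6 0; 0 0.12 0 -259.7 0 58.6 0; 0 0.12 0 -259.7 0 58.6 0; 0 0.12 0 -259.7 0 58.6 0; 0 0.12 0 -259.7 0 58.6 0; 0 0.12 0 -259.7 0 58.6 0; 0 0.12 0 -259.7 0 58.6 0"}}

```text
clock: 5.72
position: [0.5205, -0.0512, 0.1792]
tool_rot: [-1.572, -0.0, -1.433]
force: [0.1, -0.0, -1.2]
grip_width: 0.013
```

```bash
python3 - <<'E'
from h import *
st()
p=kw(20-47,-30); go((*p,.12),-1.431)
E
```

```text
5.72 [ 0.5205 -0.0512  0.1792] [-1.5724e+00 -1.0000e-04 -1.4329e+00] F [ 0.13 -0.03 -1.16] M [ 0.02  0.04 -0.02] w 0.013 q [-0.52  0.55  0.71  1.95 -0.49  0.82 -0.98]
turn [ 0.0017 -0.0019  0.0001] shift [-1.7 59.2  0.3] rows 2.0
```

Call:
{"op": "send_rows", "data": {"series": "0.0015 -0.002 0 -1.7 30 0.3 0; 0.0015 -0.002 0 -1.7 55 0.3 0; 0.0015 -0.002 0 -1.7 59 0.3 0; 0.0015 -0.002 0 -1.7 59 0.3 0; 0.0015 -0.002 0 -1.7 59 0.3 0; 0.0015 -0.002 0 -1.7 59 0.3 0"}}

```text
clock: 6.22
position: [0.5213, -0.0488, 0.1218]
tool_rot: [-1.569, 0.0, -1.43]
force: [-0.3, -0.4, -0.7]
grip_width: 0.0132
```

```bash
python3 - <<'E'
from ov import *
st()
s=monitor.observe(); p=s["position"]
a=np.ascontiguousarray(cams.grab_frame("side")[:,:,::-1]); cv2.imwrite("pics/s4.png",a); b=np.ascontiguousarray(cams.grab_frame("top")[:,:,::-1]);cv2.imwrite("pics/t4.png",b)
overlay("side",a,[],None,(250,175,350,255),8,"pics/s4a.png")
overlay("side",a,PB,T(p[0],p[1],p[2]-.0594,s["tool_rot"][2]+np.pi/2),(250,175,350,255),8,"pics/s4b.png")
E
```

```text
6.22 [ 0.5213 -0.0488  0.1218] [-1.5689e+00  2.0000e-04 -1.4299e+00] F [-0.34 -0.41 -0.71] M [ 0.    0.01 -0.02] w 0.0132 q [-0.46  0.63  0.63  1.99 -0.57  0.7  -0.91]
```

View pics/s4a.png

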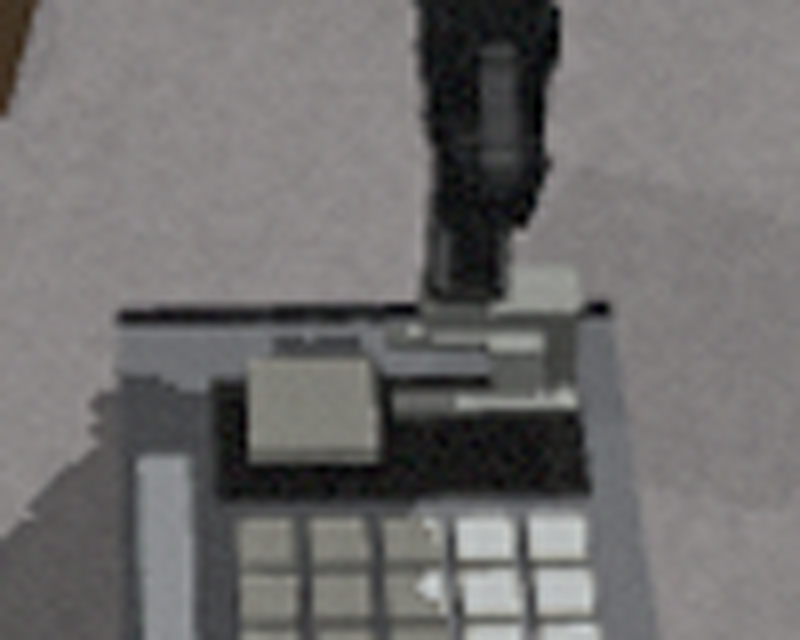

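View pics/s4b.png

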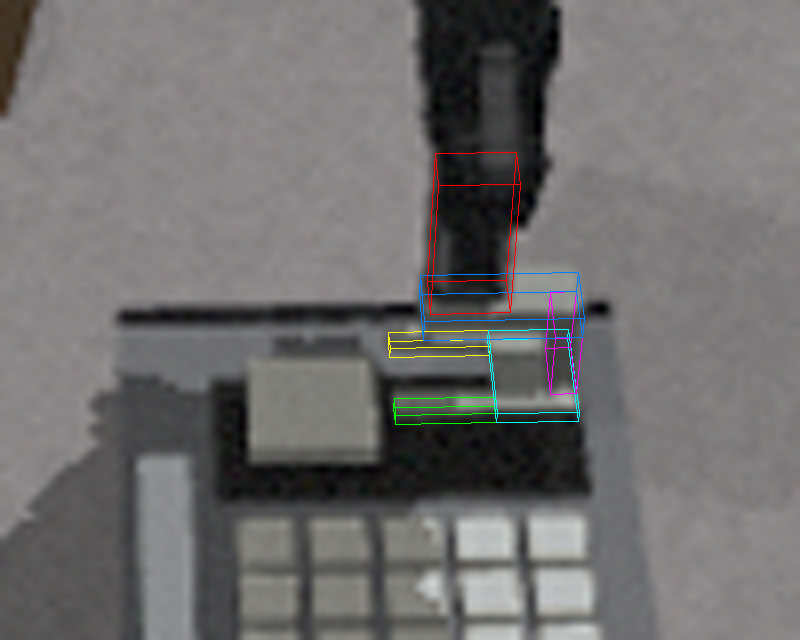

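View pics/t4.png

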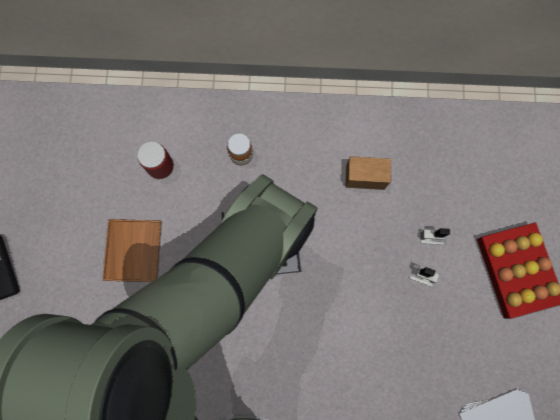

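```bash
python3 - <<'E'
from fit import *
kp=[(40,-10,41.4),(40,-50,41.4),(0,-50,41.4),(0,-10,41.4),(45,73,33),(45,11,33),(-61,73,33),(-61,11,33),(-65,-56,25.4),(50,-56,25.4),(50,-4,25.4),(-65,-4,25.4)]
t=np.array(full([(338,162),(460,152),(468,268),(350,280),(97,177),(280,160),(122,487),(305,467),(502,458),(467,128),(320,145),(352,475)],215,200,7))
s=np.array(full([(207,208),(208,118),(330,118),(338,212),(200,432),(200,280),(562,425),(545,278),(540,138),(172,138),(180,260),(550,252)],255,205,8))
s2=s+[0,.9]
for tb in(0,-.7,.7): dofit("keypad",[("top",kp,t+[-tb,0]),("side",kp,s2)],[.54,-.01,0,0.01])
for z in(.004,.008,.012): dofit("side%g"%z,[("side",kp,s2)],[.54,-.01,0],z)
for z in(.004,.008,.012): dofit("top%g"%z,[("top",kp,t)],[.54,-.01,0],z)
E
```

```text
keypad [ 0.543  -0.0159  0.1409  0.0088]
top [[0.2, 0.2], [-0.6, -0.0], [-0.0, -0.1], [0.0, -0.1], [-0.0, -0.1], [-0.4, -0.1], [-0.0, -0.2], [0.1, 0.1], [0.3, 0.6], [0.5, 0.3], [0.1, -0.1], [-0.1, 0.3]]
side [[0.3, 0.2], [-0.3, -0.1], [0.4, -0.3], [0.2, -0.5], [0.1, 0.4], [-0.6, -0.1], [0.1, 0.6], [-0.3, -0.5], [-0.7, -0.4], [0.2, 0.3], [-0.3, 0.0], [-0.1, 0.3]]
keypad [ 0.5432 -0.0175  0.1409  0.0072]
top [[0.1, 0.2], [-0.6, 0.0], [-0.1, -0.0], [-0.0, -0.1], [0.0, 0.0], [-0.4, -0.1], [0.0, -0.2], [0.1, 0.1], [0.3, 0.6], [0.4, 0.4], [0.0, 0.0], [-0.1, 0.3]]
side [[0.3, 0.2], [-0.3, -0.1], [0.3, -0.3], [0.2, -0.5], [0.1, 0.4], [-0.6, -0.2], [-0.0, 0.5], [-0.4, -0.6], [-0.8, -0.4], [0.2, 0.3], [-0.3, -0.0], [-0.2, 0.3]]
keypad [ 0.5428 -0.0144  0.1408  0.0104]
top [[0.2, 0.1], [-0.5, -0.1], [-0.0, -0.1], [0.0, -0.2], [-0.0, -0.1], [-0.4, -0.2], [-0.1, -0.2], [0.1, 0.1], [0.3, 0.5], [0.5, 0.2], [0.1, -0.1], [-0.1, 0.3]]
side [[0.3, 0.2], [-0.3, -0.1], [0.4, -0.3], [0.3, -0.5], [0.1, 0.5], [-0.6, -0.1], [0.2, 0.6], [-0.2, -0.5], [-0.6, -0.4], [0.2, 0.3], [-0.3, 0.0], [0.0, 0.3]]
side0.00
[... 476 characters left out ...]
 -0.5], [-0.0, 0.5], [-0.6, -0.1], [0.2, 0.8], [-0.1, -0.4], [-0.5, -0.4], [0.3, 0.2], [-0.3, -0.0], [0.1, 0.4]]
top0.004 [ 0.5438 -0.0158  0.143 ]
top [[0.1, 0.2], [-0.7, -0.0], [-0.1, -0.1], [-0.0, -0.2], [0.1, 0.0], [-0.4, -0.1], [0.1, -0.3], [0.1, -0.1], [0.3, 0.3], [0.3, 0.3], [0.0, -0.0], [-0.0, 0.1]]
top0.008 [ 0.5433 -0.0159  0.143 ]
top [[0.1, 0.1], [-0.6, -0.1], [-0.1, -0.2], [0.0, -0.2], [-0.0, -0.0], [-0.4, -0.2], [0.1, -0.2], [0.1, 0.0], [0.3, 0.4], [0.4, 0.2], [0.0, -0.1], [-0.0, 0.2]]
top0.012 [ 0.5427 -0.016   0.1429]
top [[0.1, 0.1], [-0.6, -0.2], [0.0, -0.2], [0.0, -0.2], [-0.1, -0.1], [-0.4, -0.2], [-0.0, -0.1], [0.1, 0.1], [0.4, 0.5], [0.5, 0.1], [0.0, -0.2], [-0.0, 0.3]]
```

```bash
sed -i 's/^KP=.*/KP=(.543,-.0165,.141)/' h.py; python3 - <<'E'
from h import *
for i in range(5): cams.grab_frame("side"); st()
p=kw(20-47.5,-30); go((*p,.104),-1.430)
E
```

```text
6.37 [ 0.5211 -0.0482  0.1215] [-1.5689e+00  5.0000e-04 -1.4291e+00] F [-0.09 -0.06 -0.43] M [ 0.04 -0.03 -0.01] w 0.0132 q [-0.46  0.63  0.63  1.99 -0.57  0.69 -0.91]
6.42 [ 0.5211 -0.0481  0.1213] [-1.5691e+00  5.0000e-04 -1.4290e+00] F [-0.12 -0.03 -0.83] M [ 0.05 -0.04  0.01] w 0.0132 q [-0.46  0.63  0.62  1.99 -0.57  0.69 -0.91]
6.47 [ 0.5209 -0.0481  0.1211] [-1.5694e+00  5.0000e-04 -1.4289e+00] F [-0.87  0.15 -1.6 ] M [-0.02 -0.03 -0.06] w 0.0133 q [-0.46  0.63  0.62  1.99 -0.57  0.69 -0.91]
6.52 [ 0.5209 -0.0481  0.121 ] [-1.5696e+00  6.0000e-04 -1.4289e+00] F [-0.16  0.05 -0.88] M [-0.   -0.01  0.  ] w 0.0131 q [-0.46  0.63  0.62  1.99 -0.57  0.69 -0.91]
6.57 [ 0.5208 -0.0481  0.1209] [-1.5698e+00  5.0000e-04 -1.4290e+00] F [-0.6   0.14 -0.77] M [0.03 0.   0.01] w 0.0132 q [-0.46  0.63  0.62  1.99 -0.57  0.69 -0.91]
turn [-0.001   0.001  -0.0005] shift [ 1.9 16.9 -1.1] rows 1.0
```

Call:
{"op": "send_rows", "data": {"series": "0 0 0 0.6 8 -0.6 0; 0 0 0 0.6 16 -0.6 0; 0 0 0 0.6 16 -0.6 0; 0 0 0 0.6 16 -0.6 0; 0 0 0 0.6 16 -0.6 0;0 0 0 0.6 16 -0.6 0; 0 0 0 0.6 16 -0.6 0; 0 0 0 0.6 16 -0.6 0; 0 0 0 0.6 16 -0.6 0; 0 0 0 0.6 16 -0.6 0"}}

```text
clock: 7.4
position: [0.5202, -0.0488, 0.1047]
tool_rot: [-1.57, 0.0, -1.429]
force: [-0.0, -1.0, -2.1]
grip_width: 0.0129
```

```bash
python3 - <<'E'
from h import *
st()
p=kw(20-47.5,-30); print(p);go((*p,.1024),-1.430)
E
```

```text
7.4 [ 0.5202 -0.0488  0.1047] [-1.5701e+00  5.0000e-04 -1.4290e+00] F [-0.02 -0.97 -2.1 ] M [0.03 0.03 0.03] w 0.0129 q [-0.44  0.65  0.6   2.   -0.59  0.66 -0.89]
[ 0.51998891 -0.05006694]
turn [-0.0007  0.001  -0.0005] shift [ 1.2  2.3 -0.4] rows 1.0
```

Call:
{"op": "send_rows", "data": {"series": "0 0 0 1 2 -0.2 0; 0 0 0 1 4 -0.2 0; 0 0 0 1 5 -0.2 0; 0 0 0 1 5 -0.2 0; 0 0 0 1 5 -0.2 0; 0 0 0 1 5 -0.2 0"}}

```text
clock: 7.9
position: [0.5202, -0.0499, 0.0996]
tool_rot: [-1.57, 0.0, -1.429]
force: [-0.5, -0.1, -2.0]
grip_width: 0.0126
```

```bash
python3 - <<'E'
from h import *
st()
E
```

```text
7.9 [ 0.5202 -0.0499  0.0996] [-1.5703e+00  5.0000e-04 -1.4292e+00] F [-0.53 -0.15 -1.99] M [ 0.02 -0.07 -0.  ] w 0.0126 q [-0.44  0.66  0.59  2.01 -0.6   0.65 -0.88]
```

Underside is about 0.040. Now I'll go down in small steps.

Call:
{"op": "send_rows", "data": {"series": "0 0 0 0.2 1 0 0; 0 0 0 0.2 1 0 0; 0 0 0 0.2 1 0 0"}}

```text
clock: 8.15
position: [0.5201, -0.0501, 0.0985]
tool_rot: [-1.57, 0.0, -1.429]
force: [-0.1, 0.5, -1.1]
grip_width: 0.0133
```

Call:
{"op": "send_rows", "data": {"series": "0 0 0 0 0.7 0 0; 0 0 0 0 0.7 0 0; 0 0 0 0 0.7 0 0"}}

```text
clock: 8.4
position: [0.5201, -0.05, 0.0978]
tool_rot: [-1.57, 0.001, -1.429]
force: [0.4, 0.5, -0.9]
grip_width: 0.013
```

Call:
{"op": "send_rows", "data": {"series": "0 0 0 0 0.7 0 0; 0 0 0 0 0.7 0 0; 0 0 0 0 0.7 0 0"}}

```text
clock: 8.65
position: [0.5201, -0.0501, 0.0971]
tool_rot: [-1.57, 0.0, -1.429]
force: [-0.4, 0.5, -0.8]
grip_width: 0.0132
```

Call:
{"op": "send_rows", "data": {"series": "0 0 0 0 0.7 0 0; 0 0 0 0 0.7 0 0; 0 0 0 0 0.7 0 0"}}

```text
clock: 8.9
position: [0.5201, -0.0501, 0.0964]
tool_rot: [-1.57, 0.001, -1.429]
force: [0.8, -0.2, -1.8]
grip_width: 0.013
```

Call:
{"op": "send_rows", "data": {"series": "0 0 0 0 0.7 0 0; 0 0 0 0 0.7 0 0; 0 0 0 0 0.7 0 0"}}

```text
clock: 9.15
position: [0.5201, -0.0501, 0.0957]
tool_rot: [-1.57, 0.0, -1.429]
force: [0.2, -0.4, -1.4]
grip_width: 0.013
```

Call:
{"op": "send_rows", "data": {"series": "0 0 0 0 0.7 0 0; 0 0 0 0 0.7 0 0; 0 0 0 0 0.7 0 0"}}

```text
clock: 9.4
position: [0.5202, -0.0501, 0.0951]
tool_rot: [-1.57, 0.001, -1.429]
force: [-1.1, -0.6, -0.2]
grip_width: 0.0133
```

Call:
{"op": "send_rows", "data": {"series": "0 0 0 0 0.5 0 0; 0 0 0 0 0.5 0 0; 0 0 0 0 0.5 0 0"}}

```text
clock: 9.65
position: [0.5202, -0.0501, 0.0947]
tool_rot: [-1.57, 0.001, -1.429]
force: [-2.1, -0.6, 5.5]
grip_width: 0.0131
```

```bash
python3 - <<'E'
from ov import *
a=np.ascontiguousarray(cams.grab_frame("side")[:,:,::-1]); cv2.imwrite("pics/s5.png",a)
st()
s=monitor.observe(); p=s["position"]; A=R.from_euler('xyz',s["tool_rot"])
overlay("side",a,[],None,(255,185,345,245),8,"pics/s5a.png")
E
```

```text
9.7 [ 0.5202 -0.0501  0.0948] [-1.5700e+00  6.0000e-04 -1.4292e+00] F [-1.72  0.99  5.71] M [0.08 0.28 0.01] w 0.0132 q [-0.43  0.67  0.58  2.01 -0.61  0.64 -0.87]
```

View pics/s5a.png

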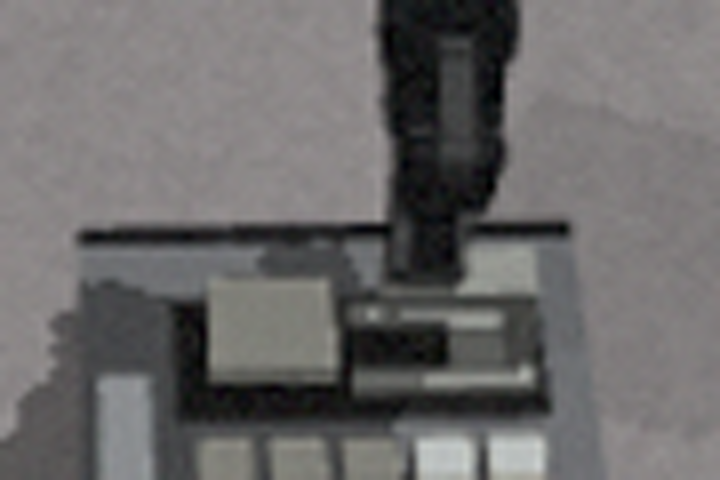

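```bash
cat >> ov.py <<'E'
def overlay2(n,img,groups,off,crop,s,dst):
    x0,y0,x1,y1=crop; im=cv2.resize(img[y0:y1,x0:x1],None,fx=s,fy=s,interpolation=cv2.INTER_CUBIC)
    for b,TT,col in groups:
        q=proj(n,b@TT[0].T+TT[1])+off; q=(q+.5-[x0,y0])*s-.5
        for i,j in ED: cv2.line(im,tuple(map(int,q[i].round())),tuple(map(int,q[j].round())),col,1)
    cv2.imwrite(dst,im)
KB=[box(-65,50,-56,-4,26.5,26.5),box(0,40,-50,-10,32.4,41.4)]
E
python3 - <<'E'
from ov import *
a=cv2.imread("pics/s5.png")
p=T(.5202,-.0501,.0353,.1416); k=T(KP[0],KP[1],.0088,KP[2])
g=[(b,p,(0,255,0)) for b in PB[:5]]+[(KB[0],k,(0,0,255)),(KB[1],k,(255,0,255))]
overlay2("side",a,g,[0,-.9],(255,185,345,245),8,"pics/s5b.png")
E
```

```text
(no output)
```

View pics/s5b.png

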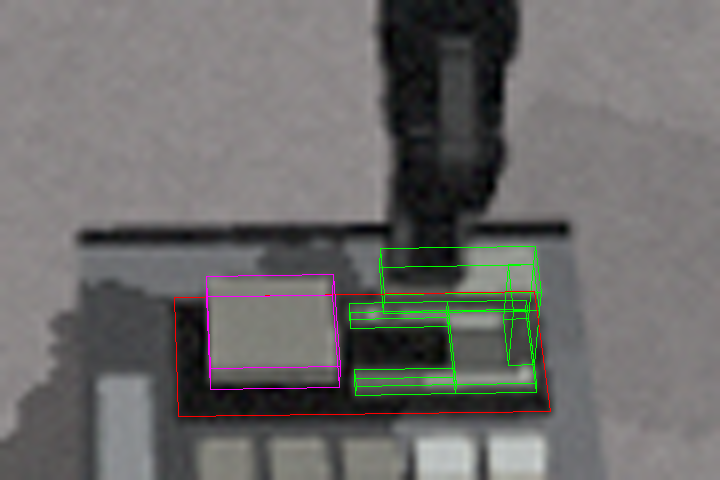

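Call:
{"op": "send_rows", "data": {"series": "0 0 0 0 0.1 1 0; 0 0 0 0 0.1 2.5 0; 0 0 0 0 0.1 4 0; 0 0 0 0 0.1 5 0; 0 0 0 0 0.1 5 0"}}

```text
clock: 10.12
position: [0.5245, -0.0495, 0.0946]
tool_rot: [-1.572, 0.001, -1.429]
force: [-5.7, -0.2, 9.5]
grip_width: 0.013
```

```bash
cat >> h.py <<'E'
def rel():
    s=monitor.observe(); p=s["position"]; c,q=np.cos(KP[2]),np.sin(KP[2]); d=(p[:2]-np.array(KP[:2]))*1000; F=s["force"]
    yaw=s["tool_rot"][2]
    print(round(s["clock"],2),"cap-rel x %.1f y %.1f"%(c*d[0]+q*d[1]-20,-q*d[0]+c*d[1]+30),"z %.4f yaw %.4f"%(p[2],yaw+np.pi/2),"rp",s["tool_rot"][:2].round(4),"Fx %.1f Fy %.1f Fz %.1f"%(c*F[0]+q*F[1],-q*F[0]+c*F[1],F[2]),"M",s["moment"].round(2),"w",round(s["grip_width"],4))
E
python3 -c "
from h import *
rel()"
```

```text
10.12 cap-rel x -43.0 y -0.1 z 0.0946 yaw 0.1414 rp [-1.5715e+00  9.0000e-04] Fx -5.7 Fy 0.7 Fz 9.5 M [-0.13  1.46 -0.02] w 0.013
```

Call:
{"op": "send_rows", "data": {"series": "0 0 0 0 0 1.5 0; 0 0 0 0 0 3 0; 0 0 0 0 0 4.5 0; 0 0 0 0 0 6 0; 0 0 0 0 0 8 0; 0 0 0 0 0 8 0"}}

```text
clock: 10.62
position: [0.5326, -0.0484, 0.0946]
tool_rot: [-1.571, 0.001, -1.429]
force: [-6.9, -0.5, 10.1]
grip_width: 0.0128
```

```bash
python3 -c "
from h import *
rel()"
```

```text
10.62 cap-rel x -34.8 y -0.1 z 0.0946 yaw 0.1415 rp [-1.5714e+00  8.0000e-04] Fx -6.9 Fy 0.5 Fz 10.1 M [-0.18  1.39 -0.02] w 0.0128
```

Call:
{"op": "send_rows", "data": {"series": "0 0 0 0 0.05 1.5 0; 0 0 0 0 0.05 3 0; 0 0 0 0 0.05 4.5 0; 0 0 0 0 0.05 6 0; 0 0 0 0 0.05 6 0"}}

```text
clock: 11.03
position: [0.5384, -0.0476, 0.0946]
tool_rot: [-1.572, 0.001, -1.429]
force: [-6.1, -1.4, 10.5]
grip_width: 0.0131
```

```bash
python3 -c "
from h import *
rel()"
```

```text
11.03 cap-rel x -29.0 y -0.1 z 0.0946 yaw 0.1414 rp [-1.5716e+00  9.0000e-04] Fx -6.2 Fy -0.5 Fz 10.5 M [-0.2   1.56 -0.01] w 0.0131
```

Past the stem's front with no extra force; continuing.

Call:
{"op": "send_rows", "data": {"series": "0 0 0 0 0 1.5 0; 0 0 0 0 0 3 0; 0 0 0 0 0 4.5 0; 0 0 0 0 0 6 0; 0 0 0 0 0 8 0; 0 0 0 0 0 8 0"}}

```text
clock: 11.53
position: [0.5464, -0.0465, 0.0946]
tool_rot: [-1.571, 0.001, -1.429]
force: [-6.5, -0.1, 10.8]
grip_width: 0.013
```

```bash
python3 -c "
from h import *
rel()"
```

```text
11.53 cap-rel x -20.9 y -0.1 z 0.0946 yaw 0.1415 rp [-1.5715e+00  8.0000e-04] Fx -6.4 Fy 0.8 Fz 10.8 M [-0.22  1.57 -0.06] w 0.013
```

Call:
{"op": "send_rows", "data": {"series": "0 0 0 0 0 1.5 0; 0 0 0 0 0 3 0; 0 0 0 0 0 4.5 0; 0 0 0 0 0 6 0; 0 0 0 0 0 8 0; 0 0 0 0 0 10 0; 0 0 0 0 0 10 0"}}

```text
clock: 12.12
position: [0.5563, -0.0451, 0.0946]
tool_rot: [-1.571, 0.001, -1.429]
force: [-5.7, -0.3, 9.8]
grip_width: 0.0133
```

```bash
python3 -c "
from h import *
rel()"
```

```text
12.12 cap-rel x -10.9 y -0.2 z 0.0946 yaw 0.1414 rp [-1.5715e+00  8.0000e-04] Fx -5.7 Fy 0.5 Fz 9.8 M [-0.05  1.45 -0.  ] w 0.0133
```

Call:
{"op": "send_rows", "data": {"series": "0 0 0 0 0 1.5 0; 0 0 0 0 0 3 0; 0 0 0 0 0 4.5 0; 0 0 0 0 0 6 0; 0 0 0 0 0 7 0; 0 0 0 0 0 7 0"}}

```text
clock: 12.62
position: [0.563, -0.0441, 0.0946]
tool_rot: [-1.572, 0.001, -1.429]
force: [-7.0, -0.3, 11.5]
grip_width: 0.0129
```

Call:
{"op": "send_rows", "data": {"series": "0 0 0 0 0 0.7 0; 0 0 0 0 0 1 0;0 0 0 0 0 1 0"}}

```text
clock: 12.87
position: [0.5639, -0.044, 0.0946]
tool_rot: [-1.572, 0.001, -1.43]
force: [-7.6, -0.3, 10.6]
grip_width: 0.0133
```

```bash
python3 -c "
from h import *
rel()"
```

```text
12.87 cap-rel x -3.2 y -0.2 z 0.0946 yaw 0.1413 rp [-1.5718e+00  9.0000e-04] Fx -7.6 Fy 0.8 Fz 10.6 M [-0.27  1.78 -0.02] w 0.0133
```

Call:
{"op": "send_rows", "data": {"series": "0 0 0 0 0 0.7 0; 0 0 0 0 0 0.7 0;0 0 0 0 0 0.7 0"}}

```text
clock: 13.12
position: [0.5646, -0.0439, 0.0946]
tool_rot: [-1.572, 0.001, -1.43]
force: [-7.3, -0.3, 10.4]
grip_width: 0.0129
```

Call:
{"op": "send_rows", "data": {"series": "0 0 0 0 0 0.5 0; 0 0 0 0 0 0.5 0;0 0 0 0 0 0.5 0"}}

```text
clock: 13.37
position: [0.5651, -0.0439, 0.0946]
tool_rot: [-1.572, 0.001, -1.43]
force: [-7.4, 0.3, 11.6]
grip_width: 0.0133
```

```bash
python3 - <<'E'
from ov import *
a=np.ascontiguousarray(cams.grab_frame("side")[:,:,::-1]); cv2.imwrite("pics/s6.png",a)
rel()
p=T(.5649,-.0438,.0353,.1416); k=T(KP[0],KP[1],.0088,KP[2])
g=[(b,p,(0,255,0)) for b in PB[:5]]+[(KB[1],k,(255,0,255))]
overlay2("side",a,[],[0,-.9],(255,195,315,245),7,"pics/a.png")
overlay2("side",a,g,[0,-.9],(255,195,315,245),7,"pics/b.png")
cv2.imwrite("pics/s6a.png",np.hstack([cv2.imread("pics/a.png"),cv2.imread("pics/b.png")])[:,:800])
E
```

```text
13.42 cap-rel x -2.0 y -0.2 z 0.0946 yaw 0.1413 rp [-1.5717e+00  9.0000e-04] Fx -7.9 Fy 0.3 Fz 10.5 M [-0.18  1.81 -0.02] w 0.0132
```

View pics/s6a.png

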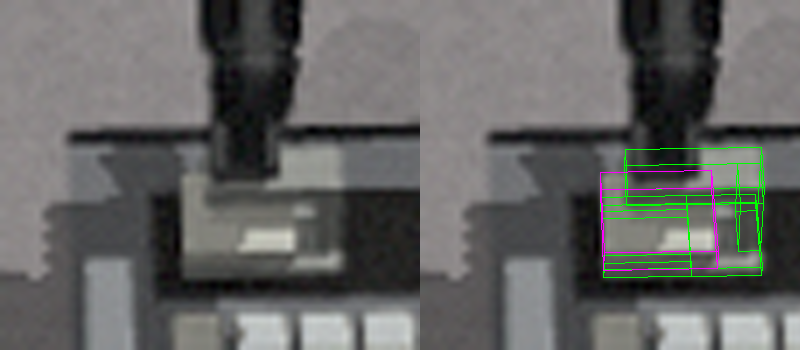

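Call:
{"op": "send_rows", "data": {"series": "0 0 0 0 0 0.7 0; 0 0 0 0 0 0.7 0;0 0 0 0 0 0.7 0"}}

```text
clock: 13.67
position: [0.5658, -0.0437, 0.0946]
tool_rot: [-1.572, 0.001, -1.429]
force: [-6.4, -0.2, 11.2]
grip_width: 0.0129
```

Call:
{"op": "send_rows", "data": {"series": "0 0 0 0 0 0.5 0; 0 0 0 0 0 0.5 0;0 0 0 0 0 0.5 0"}}

```text
clock: 13.92
position: [0.5663, -0.0437, 0.0946]
tool_rot: [-1.572, 0.001, -1.429]
force: [-7.2, -0.2, 10.8]
grip_width: 0.013
```

```bash
python3 -c "
from h import *
rel()"
```

```text
13.92 cap-rel x -0.8 y -0.2 z 0.0946 yaw 0.1413 rp [-1.5717e+00  8.0000e-04] Fx -7.2 Fy 0.8 Fz 10.8 M [-0.27  1.71 -0.03] w 0.013
```

Call:
{"op": "send_rows", "data": {"series": "0 0 0 0 0 0.5 0; 0 0 0 0 0 0.5 0;0 0 0 0 0 0.5 0"}}

```text
clock: 14.17
position: [0.5668, -0.0436, 0.0946]
tool_rot: [-1.572, 0.001, -1.43]
force: [-7.2, -0.6, 9.6]
grip_width: 0.0133
```

Call:
{"op": "send_rows", "data": {"series": "0 0 0 0 0 0.4 0; 0 0 0 0 0 0.4 0;0 0 0 0 0 0.4 0"}}

```text
clock: 14.42
position: [0.5671, -0.0436, 0.0946]
tool_rot: [-1.572, 0.001, -1.43]
force: [-7.7, -0.8, 10.4]
grip_width: 0.0132
```

```bash
python3 -c "
from h import *
rel()"
```

```text
14.42 cap-rel x 0.0 y -0.2 z 0.0946 yaw 0.1413 rp [-1.5719e+00  9.0000e-04] Fx -7.8 Fy 0.3 Fz 10.4 M [-0.3   1.9  -0.06] w 0.0132
```

Call:
{"op": "send_rows", "data": {"series": "0 0 0 0 0 0.5 0; 0 0 0 0 0 0.5 0;0 0 0 0 0 0.5 0"}}

```text
clock: 14.67
position: [0.5676, -0.0435, 0.0946]
tool_rot: [-1.572, 0.001, -1.43]
force: [-8.1, -0.4, 11.3]
grip_width: 0.0133
```

```bash
python3 -c "
from h import *
rel()"
```

```text
14.67 cap-rel x 0.6 y -0.2 z 0.0946 yaw 0.1412 rp [-1.5718e+00  9.0000e-04] Fx -8.0 Fy 0.8 Fz 11.3 M [-0.22  1.93 -0.  ] w 0.0133
```

Call:
{"op": "send_rows", "data": {"series": "0 0 0 0 0 0.5 0; 0 0 0 0 0 0.5 0;0 0 0 0 0 0.5 0"}}

```text
clock: 14.92
position: [0.5681, -0.0434, 0.0946]
tool_rot: [-1.572, 0.001, -1.43]
force: [-8.0, -0.8, 10.9]
grip_width: 0.0131
```

```bash
python3 - <<'E'
from ov import *
a=np.ascontiguousarray(cams.grab_frame("side")[:,:,::-1]); cv2.imwrite("pics/s7.png",a)
rel()
p=T(.5680,-.0434,.0353,.1416); k=T(KP[0],KP[1],.0088,KP[2])
g=[(b,p,(0,255,0)) for b in PB[:5]]+[(KB[1],k,(255,0,255))]
overlay2("side",cv2.imread("pics/s6.png"),[],[0,-.9],(265,205,305,245),10,"pics/a.png")
overlay2("side",a,[],[0,-.9],(265,205,305,245),10,"pics/b.png")
cv2.imwrite("pics/s7a.png",np.hstack([cv2.imread("pics/a.png"),cv2.imread("pics/b.png")])[:,:800])
E
```

```text
14.97 cap-rel x 1.0 y -0.2 z 0.0946 yaw 0.1413 rp [-1.5719e+00  9.0000e-04] Fx -7.5 Fy 0.8 Fz 11.2 M [-0.24  1.89 -0.  ] w 0.013
```

View pics/s7a.png

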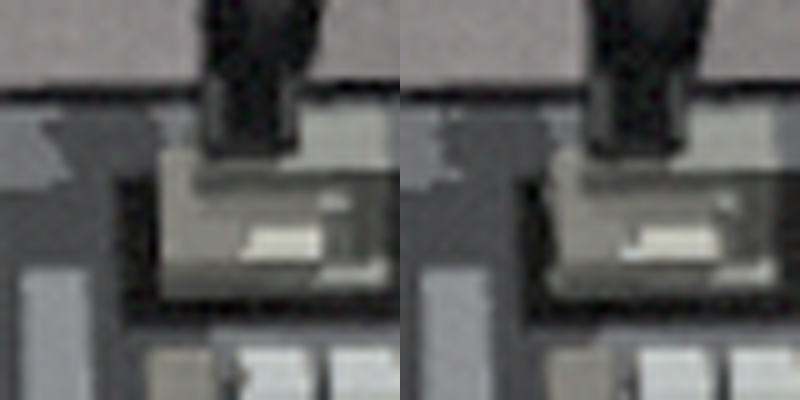

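```bash
python3 - <<'E'
from ov import *
for i,n in enumerate(("s5","s6","s7")):
    overlay2("side",cv2.imread(f"pics/{n}.png"),[],[0,0],(274,216,302,240),20,f"pics/x{i}.png")
cv2.imwrite("pics/s7b.png",cv2.resize(np.vstack([cv2.imread(f"pics/x{i}.png")[::1] for i in(1,2)]),None,fx=.6,fy=.6))
im=[cv2.imread(f"pics/{n}.png").mean(2).round().astype(int) for n in("s5","s6","s7")]
for r in(222,225,228,231,232,233,234):
    for k in im: print(r,k[r,274:302])
E
```

```text
222 [ 72  65  67  72  72  67  68 120 124 124 123 124 125 125 123 123 125 123
 124 125 123 128  90  45  44  53  50  48]
222 [ 78  77  58  57  56  43  59 119 127 131  96  83  81  74  71  73  71  72
  81  85  82  79  78  81  65  61  64  64]
222 [ 73  77  63  58  53  52 110 129 118  89  86  82  77  74  72  68  73  66
  83  79  83  81  80  78  68  63  62  66]
225 [ 69  74  57  15  25  12  23 118 130 127 122 124 124 126 124 123 125 123
 126 123 123 123 108  53  50  70  73  73]
225 [ 72  74  56  34  32  20  30 119 127 129 129 118 107 115 114 112 113 114
 113 112 109 109 114 143 143 128  81  67]
225 [ 75  75  57  32  21  51  97 125 128 127 116 113 115 115 112 115 113 113
 113 111 112 112 109 138 114  77  67  74]
228 [ 76  72  53  28  26  29  17 118 129 126 126 127 125 124 124 125 125 123
 128 124 124 123 128  63  17  29  24  23]
228 [ 72  74  57  36  21  32  20 115 129 127 128 127 129 129 130 122 175 190
 191 190 191 191 193 120  89  91  72  65]
228 [ 73  75  57  30  28  14  71 125 131 131 127 129 130 126 112 178 191 192
 191 190 190 193 149  96  81  71  74  74]
231 [ 73  72  62  32  14  23 
[... 586 characters left out ...]
  15  55  93  89  86  86  83  84  83  82  84  85  86  87
  93  90  90  85 115 142 146 145 157 160]
233 [74 71 65 31 27 16 15 24 23 13 24 24 24 18 11  8 21 33 29 19 13 21 14 25
 20 80 83 84]
233 [ 81  74  67  42  28  24  27  69  75  74  71  71  71  71  68  70  69  75
  80  82  79  75 100 103 105 102  98  99]
233 [ 80  71  63  38  27  43  92  84  69  77  71  71  73  69  66  74  82  83
  81  83  75  80 101 102 102  99 100 103]
234 [81 71 64 36 17 25 22 27 14 25 15 15 21 26 19 30 16 19 16 28 24 25 18 23
 17 51 51 51]
234 [80 72 63 28 15 19 20 62 65 66 64 62 62 64 54 51 56 54 54 51 52 54 50 48
 50 54 42 38]
234 [81 72 64 34 30 29 56 66 67 67 59 69 61 64 54 56 50 51 51 54 52 58 53 51
 48 53 41 43]
```

View pics/s7b.png

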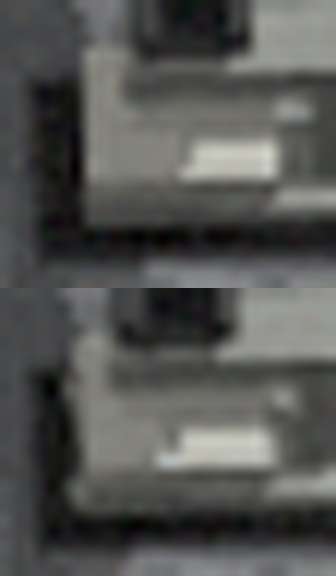

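Call:
{"op": "send_rows", "data": {"series": "0 0 0 0 -0.4 -0.2 0; 0 0 0 0 -0.8 -0.5 0; 0 0 0 0 -1.0 -0.5 0;0 0 0 0 -1.0 -0.5 0"}}

```text
clock: 15.3
position: [0.5683, -0.0432, 0.0953]
tool_rot: [-1.571, 0.0, -1.429]
force: [-3.1, -1.0, -0.3]
grip_width: 0.0132
```

Call:
{"op": "send_rows", "data": {"series": "0 0 0 0 -0.5 0 0; 0 0 0 0 -0.5 0 0; 0 0 0 0 -0.5 0 0"}}

```text
clock: 15.55
position: [0.5683, -0.0431, 0.0958]
tool_rot: [-1.571, 0.001, -1.429]
force: [-1.8, -0.4, -1.5]
grip_width: 0.0134
```

```bash
python3 -c "
from h import *
rel()"
```

```text
15.55 cap-rel x 1.3 y 0.1 z 0.0958 yaw 0.1418 rp [-1.5707e+00  5.0000e-04] Fx -1.9 Fy -0.1 Fz -1.5 M [-0.11  0.57  0.  ] w 0.0134
```

Call:
{"op": "send_rows", "data": {"series": "0 0 0 0 -0.5 -0.4 0; 0 0 0 0 -0.5 -0.4 0; 0 0 0 0 -0.5 -0.4 0"}}

```text
clock: 15.8
position: [0.5682, -0.0432, 0.0965]
tool_rot: [-1.57, 0.0, -1.429]
force: [-1.1, -0.2, -2.5]
grip_width: 0.013
```

Call:
{"op": "send_rows", "data": {"series": "0 0 0 0 -0.5 0 0; 0 0 0 0 -0.5 0 0; 0 0 0 0 -0.5 0 0"}}

```text
clock: 16.05
position: [0.5681, -0.0432, 0.097]
tool_rot: [-1.57, 0.0, -1.429]
force: [-0.5, 0.7, -0.9]
grip_width: 0.0131
```

Call:
{"op": "send_rows", "data": {"series": "0 0 0 0 -0.5 0 0; 0 0 0 0 -0.5 0 0; 0 0 0 0 -0.5 0 0"}}

```text
clock: 16.3
position: [0.5682, -0.0432, 0.0975]
tool_rot: [-1.57, 0.0, -1.429]
force: [0.6, 0.2, -1.4]
grip_width: 0.013
```

Call:
{"op": "send_rows", "data": {"series": "0 0 0 0 -0.6 0 0; 0 0 0 0 -0.6 0 0; 0 0 0 0 -0.6 0 0"}}

```text
clock: 16.55
position: [0.5681, -0.0432, 0.0981]
tool_rot: [-1.57, 0.0, -1.429]
force: [0.7, 0.0, -0.5]
grip_width: 0.0131
```

Call:
{"op": "send_rows", "data": {"series": "0 0 0 0 -0.5 0 0; 0 0 0 0 -0.5 0 0; 0 0 0 0 -0.5 0 0"}}

```text
clock: 16.8
position: [0.5681, -0.0432, 0.0986]
tool_rot: [-1.57, 0.0, -1.429]
force: [0.1, -0.6, -1.3]
grip_width: 0.0131
```

Call:
{"op": "send_rows", "data": {"series": "0 0 0 0 -0.5 0 0; 0 0 0 0 -0.5 0 0; 0 0 0 0 -0.5 0 0"}}

```text
clock: 17.05
position: [0.5681, -0.0432, 0.0991]
tool_rot: [-1.57, 0.0, -1.429]
force: [0.2, 0.5, -2.6]
grip_width: 0.0132
```

Call:
{"op": "send_rows", "data": {"series": "0 0 0 0 -0.5 0 0; 0 0 0 0 -0.5 0 0; 0 0 0 0 -0.5 0 0"}}

```text
clock: 17.3
position: [0.568, -0.0432, 0.0996]
tool_rot: [-1.57, 0.001, -1.429]
force: [-0.9, 0.6, -1.2]
grip_width: 0.013
```

Call:
{"op": "send_rows", "data": {"series": "0 0 0 0 -0.5 0 0; 0 0 0 0 -0.5 0 0; 0 0 0 0 -0.5 0 0"}}

```text
clock: 17.55
position: [0.5679, -0.0432, 0.0999]
tool_rot: [-1.571, 0.001, -1.429]
force: [-0.8, 0.8, -3.8]
grip_width: 0.013
```

Call:
{"op": "send_rows", "data": {"series": "0 0 0 0 -0.5 0 0; 0 0 0 0 -0.5 0 0; 0 0 0 0 -0.5 0 0"}}

```text
clock: 17.8
position: [0.5679, -0.0432, 0.1004]
tool_rot: [-1.571, 0.001, -1.429]
force: [-1.3, -0.9, -6.6]
grip_width: 0.013
```

```bash
python3 -c "
from h import *
rel()"
```

```text
17.8 cap-rel x 0.9 y 0.1 z 0.1004 yaw 0.1417 rp [-1.5706e+00  5.0000e-04] Fx -1.5 Fy -0.7 Fz -6.6 M [ 0.02  0.32 -0.04] w 0.013
```

Call:
{"op": "send_rows", "data": {"series": "0 0 0 0 -0.5 0 0; 0 0 0 0 -0.5 0 0; 0 0 0 0 -0.5 0 0"}}

```text
clock: 18.05
position: [0.568, -0.0432, 0.101]
tool_rot: [-1.571, 0.001, -1.429]
force: [-0.7, 0.4, -6.4]
grip_width: 0.0131
```

Call:
{"op": "send_rows", "data": {"series": "0 0 0 0 -0.4 0 0; 0 0 0 0 -0.4 0 0; 0 0 0 0 -0.4 0 0"}}

```text
clock: 18.3
position: [0.568, -0.0432, 0.1014]
tool_rot: [-1.57, 0.0, -1.429]
force: [-1.6, 0.6, -8.8]
grip_width: 0.0129
```

```bash
python3 -c "
from h import *
rel()"
```

```text
18.3 cap-rel x 1.0 y 0.0 z 0.1014 yaw 0.1416 rp [-1.5705e+00  5.0000e-04] Fx -1.5 Fy 0.8 Fz -8.8 M [-0.05  0.47 -0.01] w 0.0129
```

Call:
{"op": "send_rows", "data": {"series": "0 0 0 0 -0.5 0 0; 0 0 0 0 -0.5 0 0; 0 0 0 0 -0.5 0 0"}}

```text
clock: 18.55
position: [0.568, -0.0432, 0.1019]
tool_rot: [-1.57, 0.001, -1.429]
force: [-1.7, 0.5, -8.3]
grip_width: 0.0132
```

Call:
{"op": "send_rows", "data": {"series": "0 0 0 0 -0.5 0 0; 0 0 0 0 -0.5 0 0; 0 0 0 0 -0.5 0 0"}}

```text
clock: 18.8
position: [0.568, -0.0432, 0.1024]
tool_rot: [-1.57, 0.001, -1.429]
force: [-2.5, -1.1, -9.5]
grip_width: 0.0132
```

Call:
{"op": "send_rows", "data": {"series": "0 0 0 0 -0.5 0 0; 0 0 0 0 -0.5 0 0; 0 0 0 0 -0.5 0 0"}}

```text
clock: 19.05
position: [0.568, -0.0432, 0.1029]
tool_rot: [-1.57, 0.001, -1.429]
force: [-2.5, 0.1, -10.7]
grip_width: 0.0131
```

```bash
python3 -c "
from h import *
rel()"
```

```text
19.05 cap-rel x 1.0 y 0.0 z 0.1029 yaw 0.1417 rp [-1.5704e+00  5.0000e-04] Fx -2.4 Fy 0.4 Fz -10.7 M [-0.03  0.57  0.  ] w 0.0131
```

Call:
{"op": "send_rows", "data": {"series": "0 0 0 0 -0.5 0 0; 0 0 0 0 -1 0 0; 0 0 0 0 -1 0 0"}}

```text
clock: 19.3
position: [0.5681, -0.0433, 0.1041]
tool_rot: [-1.57, 0.001, -1.429]
force: [-4.5, 0.5, -7.7]
grip_width: 0.0132
```

Call:
{"op": "send_rows", "data": {"series": "0 0 0 0 -0.5 0 0; 0 0 0 0 -1 0 0; 0 0 0 0 -1 0 0"}}

```text
clock: 19.55
position: [0.5682, -0.0433, 0.1052]
tool_rot: [-1.57, 0.0, -1.429]
force: [-3.2, -0.4, -4.5]
grip_width: 0.0134
```

```bash
python3 -c "
from h import *
rel()"
```

```text
19.55 cap-rel x 1.1 y -0.1 z 0.1052 yaw 0.1416 rp [-1.57e+00  5.00e-04] Fx -3.3 Fy 0.0 Fz -4.5 M [-0.05  0.88 -0.04] w 0.0134
```

Call:
{"op": "send_rows", "data": {"series": "0 0 0 0 -1 -0.4 0; 0 0 0 0 -2 -0.6 0; 0 0 0 0 -3 -0.6 0; 0 0 0 0 -4 -0.6 0; 0 0 0 0 -5 -0.6 0; 0 0 0 0 -5 -0.6 0"}}

```text
clock: 20.05
position: [0.5678, -0.0434, 0.1104]
tool_rot: [-1.569, 0.0, -1.429]
force: [0.1, -0.4, -0.7]
grip_width: 0.0134
```

```bash
python3 - <<'E'
from ov import *
rel()
a=np.ascontiguousarray(cams.grab_frame("side")[:,:,::-1]); cv2.imwrite("pics/s8.png",a)
overlay2("side",a,[],[0,0],(255,185,315,235),10,"pics/s8a.png")
E
```

```text
20.05 cap-rel x 0.8 y -0.1 z 0.1104 yaw 0.1417 rp [-1.5694e+00  3.0000e-04] Fx 0.1 Fy -0.4 Fz -0.7 M [-0.02  0.01  0.04] w 0.0134
```

View pics/s8a.png

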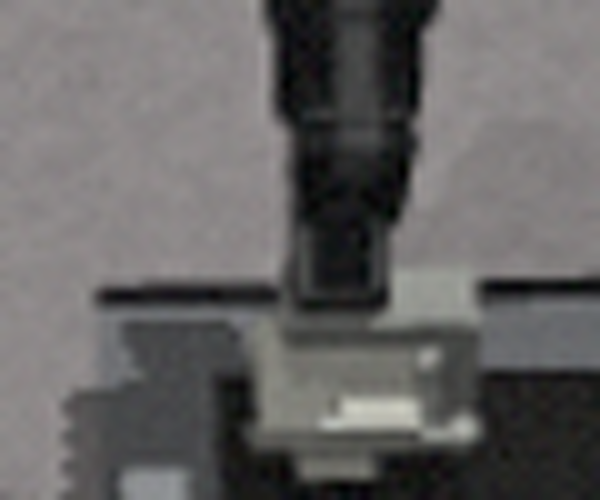

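Call:
{"op": "send_rows", "data": {"series": "0 0 0 0 -1.5 0 0; 0 0 0 0 -3 0 0; 0 0 0 0 -5 0 0; 0 0 0 0 -7 0 0; 0 0 0 0 -9 0 0; 0 0 0 0 -11 0 0; 0 0 0 0 -14 0 0; 0 0 0 0 -17 0 0; 0 0 0 0 -20 0 0; 0 0 0 0 -24 0 0; 0 0 0 0 -28 0 0; 0 0 0 0 -32 0 0; 0 0 0 0 -36 0 0; 0 0 0 0 -40 0 0; 0 0 0 0 -43 0 0; 0 0 0 0 -45 0 0; 0 0 0 0 -46 0 0; 0 0 0 0 -46 0 0; 0 0 0 0 -46 0 0"}}

```text
clock: 21.68
position: [0.5674, -0.0433, 0.1559]
tool_rot: [-1.57, 0.001, -1.429]
force: [-0.3, 0.7, -1.4]
grip_width: 0.0131
```

```bash
python3 - <<'E'
from ov import *
rel();st()
a=np.ascontiguousarray(cams.grab_frame("side")[:,:,::-1]); cv2.imwrite("pics/s9.png",a)
overlay2("side",a,[],[0,0],(245,165,325,235),10,"pics/s9a.png")
E
```

```text
21.68 cap-rel x 0.4 y 0.1 z 0.1559 yaw 0.1417 rp [-1.5704e+00  5.0000e-04] Fx -0.2 Fy 0.7 Fz -1.4 M [-0.05  0.    0.01] w 0.0131
21.68 [ 0.5674 -0.0433  0.1559] [-1.5704e+00  5.0000e-04 -1.4291e+00] F [-0.28  0.68 -1.36] M [-0.05  0.    0.01] w 0.0131 q [-0.48  0.65  0.67  1.85 -0.53  0.83 -0.97]
```

View pics/s9a.png

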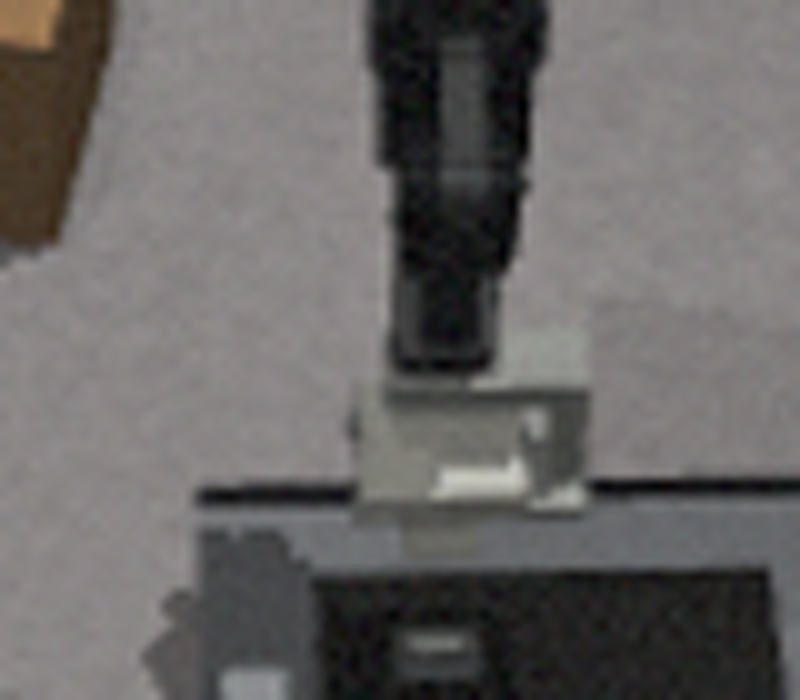

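```bash
python3 - <<'E'
from h import *
go((.509,.295,.156),-1.429)
E
```

```text
turn [-0.0003 -0.0001 -0.0005] shift [-343.2   -0.   -10. ] rows 9.0
```

Call:
{"op": "send_rows", "data": {"series": "0 0 0 -1 0 0 0; 0 0 0 -3 0 0 0; 0 0 0 -7 0 0 0; 0 0 0 -12 0 0 0; 0 0 0 -19 0 -0.3 0; 0 0 0 -27 0 -0.6 0; 0 0 0 -36 0 -1 0; 0 0 0 -46 0 -1.3 0; 0 0 0 -57 0 -1.6 0; 0 0 0 -69 0 -2 0; 0 0 0 -81 0 -2.3 0; 0 0 0 -93 0 -2.7 0; 0 0 0 -105 0 -3 0; 0 0 0 -117 0 -3.4 0; 0 0 0 -129 0 -3.8 0; 0 0 0 -141 0 -4.1 0; 0 0 0 -153 0 -4.5 0; 0 0 0 -165 0 -4.8 0; 0 0 0 -177 0 -5.1 0; 0 0 0 -189 0 -5.5 0"}}

```text
clock: 23.4
position: [0.5351, 0.1442, 0.156]
tool_rot: [-1.57, 0.001, -1.429]
force: [0.1, -0.3, -1.0]
grip_width: 0.0133
```

Call:
{"op": "send_rows", "data": {"series": "0 0 0 -12 0 -0.3 0; 0 0 0 -24 0 -0.6 0; 0 0 0 -36 0 -1 0; 0 0 0 -48 0 -1.4 0; 0 0 0 -60 0 -1.7 0; 0 0 0 -72 0 -2.1 0; 0 0 0 -84 0 -2.5 0; 0 0 0 -96 0 -2.9 0; 0 0 0 -107 0 -3.2 0; 0 0 0 -117 0 -3.5 0; 0 0 0 -126 0 -3.7 0; 0 0 0 -134 0 -4 0; 0 0 0 -141 0 -4.2 0; 0 0 0 -147 0 -4.4 0; 0 0 0 -151 0 -4.5 0; 0 0 0 -154 0 -4.5 0; 0 0 0 -154 0 -4.5 0; 0 0 0 -154 0 -4.5 0; 0 0 0 -154 0 -4.5 0"}}

```text
clock: 24.98
position: [0.5093, 0.2944, 0.1562]
tool_rot: [-1.57, 0.0, -1.43]
force: [-0.4, -0.6, -1.3]
grip_width: 0.013
```

```bash
python3 - <<'E'
from ov import *
st(); go((.509,.295,.156),-1.429)
a=np.ascontiguousarray(cams.grab_frame("side")[:,:,::-1]); cv2.imwrite("pics/s10.png",a)
overlay2("side",a,[],[0,0],(220,240,360,400),5,"pics/s10a.png")
E
```

```text
24.98 [0.5093 0.2944 0.1562] [-1.5702e+00  3.0000e-04 -1.4297e+00] F [-0.4  -0.62 -1.35] M [0.02 0.02 0.01] w 0.013 q [-1.09  0.68  0.7   1.8  -0.57  0.86 -1.55]
turn [-0.0006 -0.0007 -0.0003] shift [-0.7  0.2 -0.2] rows 1.0
```

View pics/s10a.png

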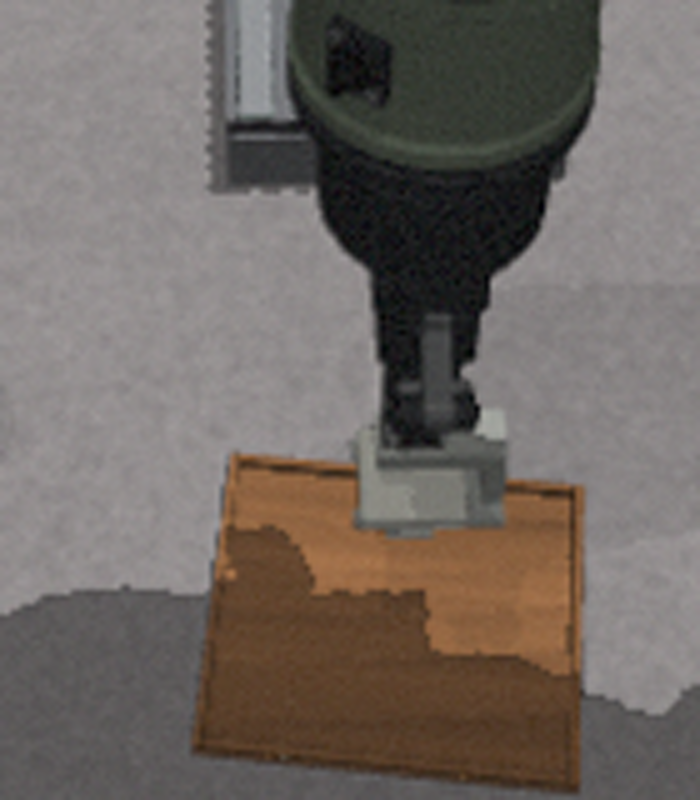

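Call:
{"op": "send_rows", "data": {"series": "0 0 0 0 1 0 0; 0 0 0 0 3 0 0; 0 0 0 0 6 0 0; 0 0 0 0 10 0 0; 0 0 0 0 15 0 0; 0 0 0 0 20 0 0; 0 0 0 0 25 0 0; 0 0 0 0 30 0 0; 0 0 0 0 35 0 0; 0 0 0 0 40 0 0; 0 0 0 0 45 0 0; 0 0 0 0 50 0 0; 0 0 0 0 55 0 0; 0 0 0 0 59 0 0; 0 0 0 0 62 0 0; 0 0 0 0 64 0 0; 0 0 0 0 65 0 0; 0 0 0 0 66 0 0; 0 0 0 0 66 0 0; 0 0 0 0 66 0 0"}}

```text
clock: 26.7
position: [0.5092, 0.2949, 0.0902]
tool_rot: [-1.57, 0.001, -1.429]
force: [-0.1, 0.3, -1.7]
grip_width: 0.0132
```

Call:
{"op": "send_rows", "data": {"series": "0 0 0 0 0.5 0 0; 0 0 0 0 1 0 0; 0 0 0 0 1.5 0 0; 0 0 0 0 2 0 0; 0 0 0 0 2.5 0 0; 0 0 0 0 3 0 0; 0 0 0 0 3.5 0 0; 0 0 0 0 4 0 0; 0 0 0 0 4 0 0"}}

```text
clock: 27.45
position: [0.5091, 0.2948, 0.086]
tool_rot: [-1.57, 0.0, -1.429]
force: [-0.1, -0.1, -1.7]
grip_width: 0.0134
```

```bash
python3 - <<'E'
from ov import *
st()
a=np.ascontiguousarray(cams.grab_frame("side")[:,:,::-1]); cv2.imwrite("pics/s11.png",a)
overlay2("side",a,[],[0,0],(255,315,345,400),8,"pics/s11a.png")
E
```

```text
27.45 [0.5091 0.2948 0.086 ] [-1.5704e+00  4.0000e-04 -1.4291e+00] F [-0.15 -0.05 -1.68] M [-0.02 -0.01  0.  ] w 0.0134 q [-1.03  0.78  0.62  1.84 -0.65  0.74 -1.49]
```

View pics/s11a.png

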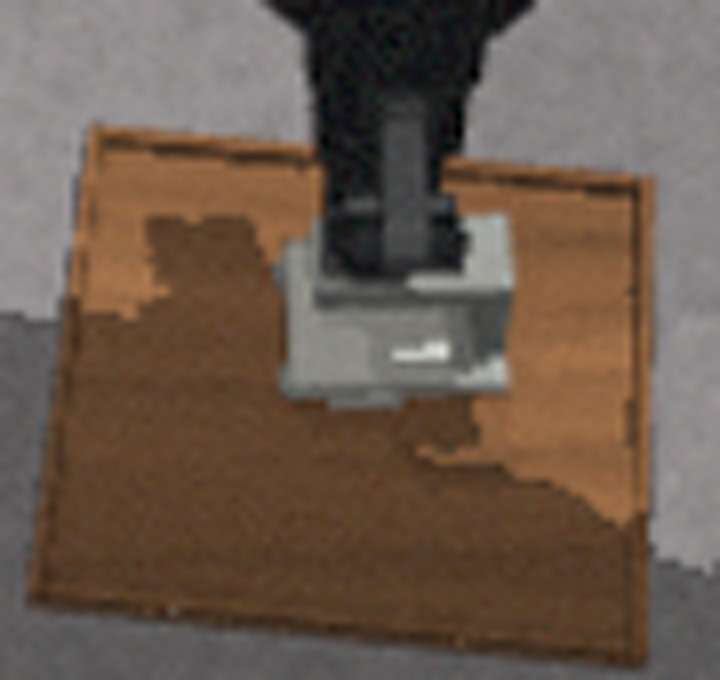

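Call:
{"op": "send_rows", "data": {"series": "0 0 0 0 0.3 0 0; 0 0 0 0 0.6 0 0; 0 0 0 0 0.9 0 0; 0 0 0 0 1.2 0 0; 0 0 0 0 1.5 0 0; 0 0 0 0 1.8 0 0; 0 0 0 0 2.1 0 0; 0 0 0 0 2.4 0 0; 0 0 0 0 2.7 0 0; 0 0 0 0 3.0 0 0; 0 0 0 0 3.4 0 0; 0 0 0 0 3.8 0 0; 0 0 0 0 4.2 0 0; 0 0 0 0 4.6 0 0; 0 0 0 0 5 0 0;  0 0 0 0 5.4 0 0; 0 0 0 0 5.4 0 0; 0 0 0 0 5.4 0 0; 0 0 0 0 5.4 0 0"}}

```text
clock: 29.08
position: [0.5092, 0.2949, 0.0807]
tool_rot: [-1.57, 0.0, -1.429]
force: [-0.1, 0.3, -1.3]
grip_width: 0.0127
```

```bash
python3 - <<'E'
from ov import *
st()
a=np.ascontiguousarray(cams.grab_frame("side")[:,:,::-1]); cv2.imwrite("pics/s12.png",a)
overlay2("side",a,[],[0,0],(275,325,335,385),10,"pics/s12a.png")
E
```

```text
29.08 [0.5092 0.2949 0.0807] [-1.5702e+00  5.0000e-04 -1.4292e+00] F [-0.14  0.35 -1.27] M [ 0.01  0.01 -0.02] w 0.0127 q [-1.03  0.78  0.61  1.84 -0.65  0.73 -1.48]
```

View pics/s12a.png

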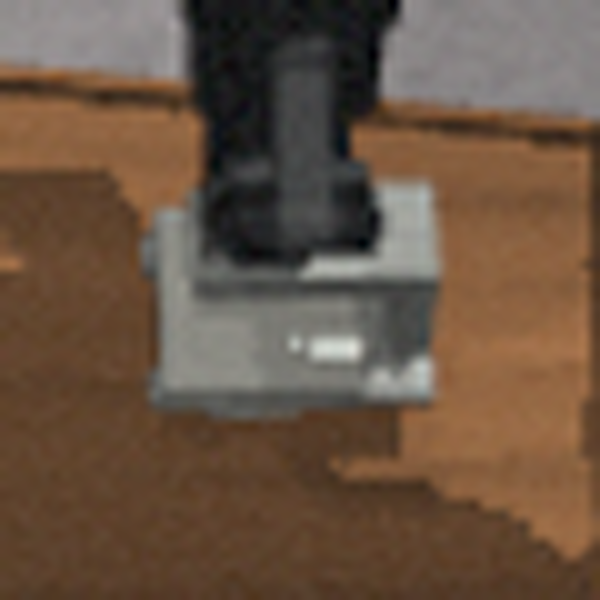

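Call:
{"op": "send_rows", "data": {"series": "0 0 0 0 0.4 0 0; 0 0 0 0 0.8 0 0; 0 0 0 0 1.2 0 0; 0 0 0 0 1.6 0 0; 0 0 0 0 2 0 0; 0 0 0 0 2.4 0 0; 0 0 0 0 2.4 0 0; 0 0 0 0 2.4 0 0; 0 0 0 0 2.4 0 0"}}

```text
clock: 29.88
position: [0.5092, 0.2948, 0.0783]
tool_rot: [-1.57, 0.0, -1.429]
force: [-0.2, 0.3, -0.9]
grip_width: 0.0128
```

```bash
python3 - <<'E'
from ov import *
st(); s=monitor.observe(); p=s["position"]
a=np.ascontiguousarray(cams.grab_frame("side")[:,:,::-1]); cv2.imwrite("pics/s13.png",a)
P=T(p[0],p[1],p[2]-.0594,s["tool_rot"][2]+np.pi/2); C=(P[0],P[1]*[1,1,0]+[0,0,.004])
cap=box(-20,20,-20,20,24.4,33.4)
overlay2("side",a,[],[0,-.9],(280,330,320,380),10,"pics/a.png")
overlay2("side",a,[(b,P,(0,255,0)) for b in PB[:5]]+[(cap,C,(255,0,255))],[0,-.9],(280,330,320,380),10,"pics/b.png")
cv2.imwrite("pics/s13a.png",np.hstack([cv2.imread("pics/a.png"),cv2.imread("pics/b.png")]))
E
```

```text
29.88 [0.5092 0.2948 0.0783] [-1.5702e+00  5.0000e-04 -1.4291e+00] F [-0.22  0.3  -0.87] M [-0.03  0.02  0.02] w 0.0128 q [-1.03  0.79  0.61  1.84 -0.65  0.72 -1.48]
```

View pics/s13a.png

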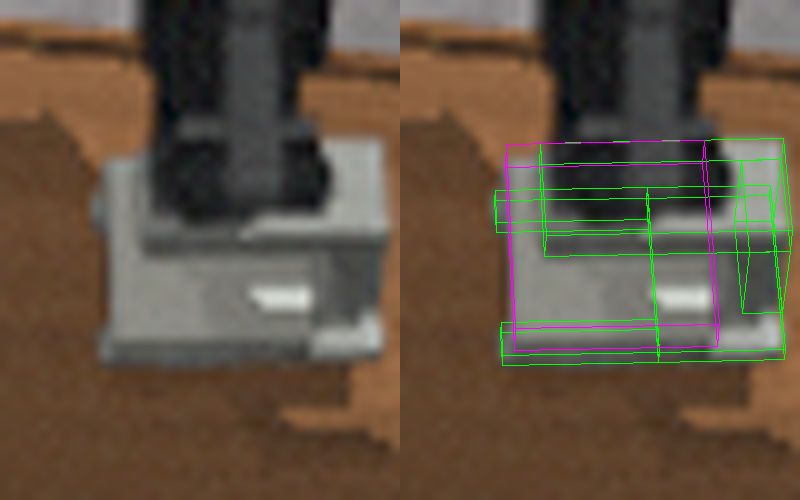

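```bash
python3 - <<'E'
from ov import *
for i,(n,cy) in enumerate((("s11",0),("s12",0),("s13",0))):
    im=cv2.imread(f"pics/{n}.png"); overlay2("side",im,[],[0,0],(282,332,312,372),13,f"pics/x{i}.png")
cv2.imwrite("pics/cmp.png",np.hstack([cv2.imread(f"pics/x{i}.png") for i in range(3)])[:,:1170]); 
c=cv2.imread("pics/cmp.png"); cv2.imwrite("pics/cmp.png",cv2.resize(c,None,fx=.68,fy=.68*1.6))
# model predictions for row of cap near top edge / tine bottom, carried vs standing
for z in(.0860,.0807,.0783):
    P=T(.5092,.2948,z-.0594,.1416)
    f=lambda v,zz=None:(proj("side",P[0]@(np.array(v)/1000)+P[1]*[1,1,0]+[0,0,zz if zz is not None else P[1][2]])[0]+[0,-.9]).round(2)
    print(z,"bar lower near",f((14,10,28)),"tine bottom",f((22,18,0)),"cap near top carried",f((20,20,37.4-20.4-4+0)) ,"cap far top carried",f((20,-20,13)),"standing near",f((20,20,33.4),.004),"far",f((20,-20,33.4),.004))
E
```

```text
0.086 bar lower near [294.09 353.1 ] tine bottom [289.84 364.1 ] cap near top carried [291.06 361.75] cap far top carried [290.13 343.36] standing near [291.03 362.31] far [290.11 343.94]
0.0807 bar lower near [294.02 354.48] tine bottom [289.78 365.42] cap near top carried [290.99 363.09] cap far top carried [290.07 344.74] standing near [291.03 362.31] far [290.11 343.94]
0.0783 bar lower near [293.98 355.11] tine bottom [289.75 366.01] cap near top carried [290.96 363.7 ] cap far top carried [290.05 345.36] standing near [291.03 362.31] far [290.11 343.94]
```

View pics/cmp.png

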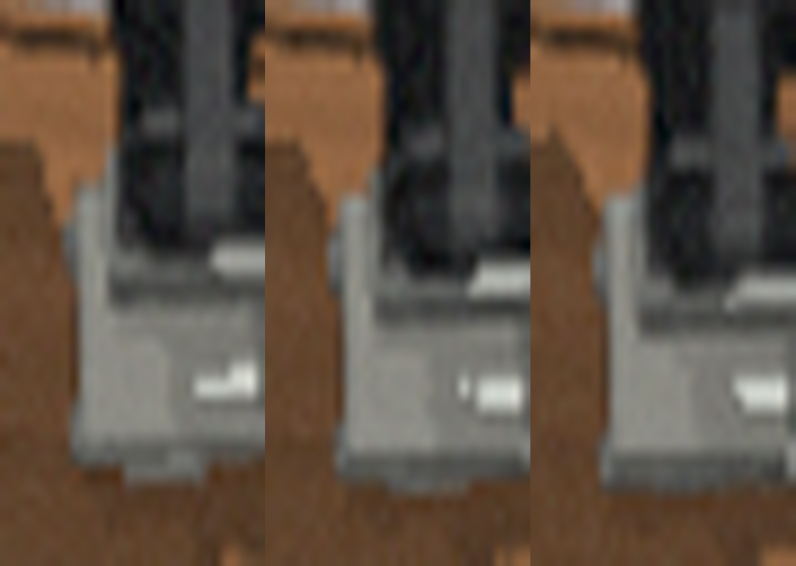

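Call:
{"op": "send_rows", "data": {"series": "0 0 0 0 0 -1 0; 0 0 0 0 0 -2 0; 0 0 0 0 0 -4 0; 0 0 0 0 0 -6 0; 0 0 0 0 0 -8 0; 0 0 0 0 0 -10 0; 0 0 0 0 0 -12 0; 0 0 0 0 0 -14 0; 0 0 0 0 0 -16 0; 0 0 0 0 0 -18 0; 0 0 0 0 0 -20 0; 0 0 0 0 0 -20 0; 0 0 0 0 0 -20 0"}}

```text
clock: 31.02
position: [0.4893, 0.2921, 0.0783]
tool_rot: [-1.57, 0.001, -1.429]
force: [-1.0, -0.2, -1.2]
grip_width: 0.0129
```

```bash
python3 - <<'E'
from ov import *
st()
a=np.ascontiguousarray(cams.grab_frame("side")[:,:,::-1]); cv2.imwrite("pics/s14.png",a)
overlay2("side",a,[],[0,0],(280,325,340,385),10,"pics/s14a.png")
E
```

```text
31.02 [0.4893 0.2921 0.0783] [-1.5702e+00  5.0000e-04 -1.4291e+00] F [-1.05 -0.15 -1.16] M [ 0.05 -0.02 -0.03] w 0.0129 q [-1.05  0.76  0.6   1.89 -0.66  0.7  -1.48]
```

View pics/s14a.png

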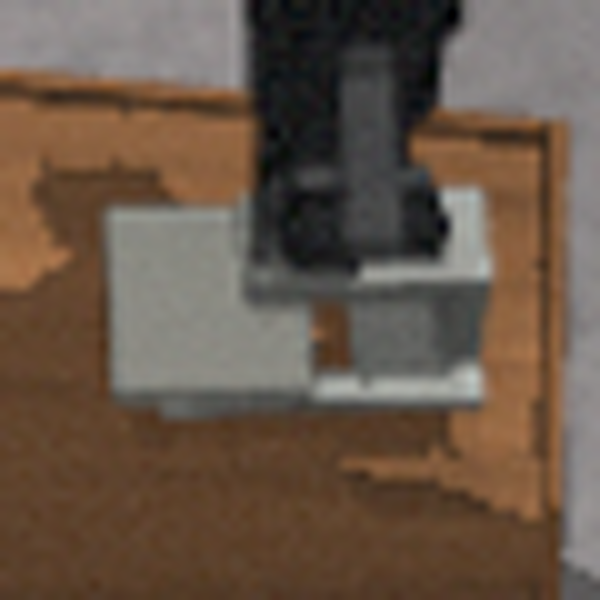

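The cap (crop ~210,300) stays put, level, while the fork backs out. Continuing.

Call:
{"op": "send_rows", "data": {"series": "0 0 0 0 0 -2 0; 0 0 0 0 0 -4 0; 0 0 0 0 0 -7 0; 0 0 0 0 0 -10 0; 0 0 0 0 0 -13 0; 0 0 0 0 0 -16 0; 0 0 0 0 0 -19 0; 0 0 0 0 0 -22 0; 0 0 0 0 0 -26 0; 0 0 0 0 0 -30 0; 0 0 0 0 0 -35 0; 0 0 0 0 0 -38 0; 0 0 0 0 0 -40 0; 0 0 0 0 0 -40 0; 0 0 0 0 0 -40 0"}}

```text
clock: 32.32
position: [0.4498, 0.2865, 0.0783]
tool_rot: [-1.57, 0.001, -1.429]
force: [-0.8, -0.2, -2.4]
grip_width: 0.0131
```

```bash
python3 - <<'E'
from ov import *
st()
a=np.ascontiguousarray(cams.grab_frame("side")[:,:,::-1]); cv2.imwrite("pics/s15.png",a)
overlay2("side",a,[],[0,0],(270,315,360,405),7,"pics/s15a.png")
E
```

```text
32.32 [0.4498 0.2865 0.0783] [-1.5701e+00  6.0000e-04 -1.4290e+00] F [-0.75 -0.17 -2.45] M [-0.01  0.02 -0.01] w 0.0131 q [-1.1   0.72  0.6   1.99 -0.67  0.64 -1.48]
```

View pics/s15a.png

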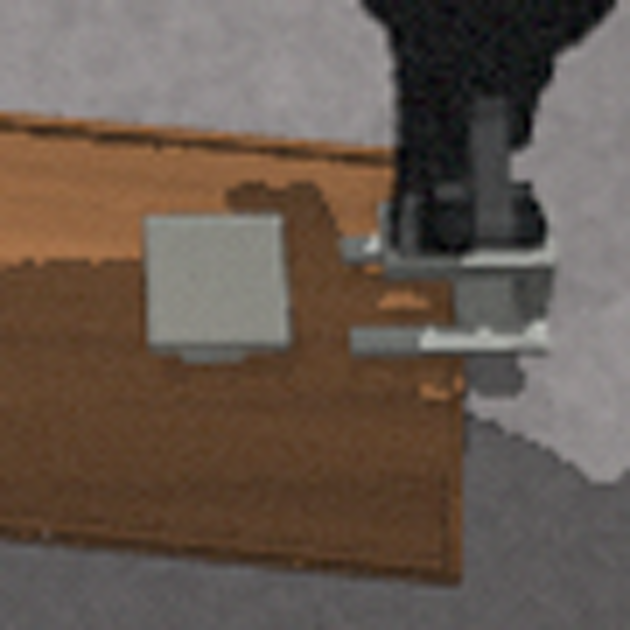

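Call:
{"op": "send_rows", "data": {"series": "0 0 0 0 -10 0 0; 0 0 0 0 -30 0 0; 0 0 0 0 -50 0 0; 0 0 0 0 -60 0 0; 0 0 0 0 -60 0 0; 0 0 0 0 -60 0 0; 0 0 0 0 -60 0 0"}}

```text
clock: 32.95
position: [0.4494, 0.2864, 0.1376]
tool_rot: [-1.571, 0.0, -1.429]
force: [0.0, -0.2, -0.9]
grip_width: 0.013
```

```bash
python3 - <<'E'
from h import *
st(); go((.49,.15,.138),-1.429)
E
```

```text
32.95 [0.4494 0.2864 0.1376] [-1.5710e+00  2.0000e-04 -1.4289e+00] F [ 0.04 -0.25 -0.86] M [ 0.06 -0.03  0.03] w 0.013 q [-1.16  0.64  0.69  1.96 -0.59  0.76 -1.55]
turn [ 0.0002  0.0001 -0.0002] shift [140.7  -0.5  20.9] rows 4.0
```

Call:
{"op": "send_rows", "data": {"series": "0 0 0 10 0 1.5 0; 0 0 0 35 0 5 0; 0 0 0 65 0 10 0; 0 0 0 95 0 14 0; 0 0 0 120 0 18 0; 0 0 0 135 0 20 0; 0 0 0 140 0 21 0; 0 0 0 140 20 21 0; 0 0 0 140 45 21 0; 0 0 0 140 60 21 0; 0 0 0 140 68 21 0; 0 0 0 140 71 21 0; 0 0 0 140 71 21 0; 0 0 0 140 71 21 0; 0 0 0 140 71 21 0; 0 0 0 140 71 21 0"}}

```text
clock: 34.28
position: [0.4906, 0.151, 0.0679]
tool_rot: [-1.569, 0.001, -1.429]
force: [0.1, 0.0, -0.9]
grip_width: 0.0132
```

```bash
python3 - <<'E'
from h import *
st()
E
```

```text
34.28 [0.4906 0.151  0.0679] [-1.5692e+00  9.0000e-04 -1.4289e+00] F [ 0.12  0.05 -0.95] M [-0.04 -0.01 -0.03] w 0.0132 q [-0.81  0.71  0.56  2.04 -0.68  0.58 -1.21]
```

Call:
{"op": "send_rows", "data": {"series": "0 0 0 0 2 0 0; 0 0 0 0 4 0 0; 0 0 0 0 5 0 0; 0 0 0 0 5.5 0 0; 0 0 0 0 5.5 0 0; 0 0 0 0 5.5 0 0; 0 0 0 0 5.5 0 0; 0 0 0 0 5.5 0 0"}}

```text
clock: 34.95
position: [0.4904, 0.1508, 0.0618]
tool_rot: [-1.57, 0.0, -1.429]
force: [0.8, -0.5, -1.4]
grip_width: 0.0129
```

Call:
{"op": "send_rows", "data": {"series": "0 0 0 0 0.4 0 0; 0 0 0 0 0.7 0 0; 0 0 0 0 0.7 0 0"}}

```text
clock: 35.2
position: [0.4903, 0.1508, 0.061]
tool_rot: [-1.57, 0.0, -1.429]
force: [0.0, 0.3, -1.1]
grip_width: 0.0131
```

```bash
python3 - <<'E'
from h import *
st()
E
```

```text
35.2 [0.4903 0.1508 0.061 ] [-1.5703e+00  5.0000e-04 -1.4291e+00] F [ 0.04  0.32 -1.14] M [0.   0.04 0.06] w 0.0131 q [-0.8   0.72  0.54  2.04 -0.69  0.57 -1.2 ]
```

Call:
{"op": "send_rows", "data": {"series": "0 0 0 0 0.4 0 0; 0 0 0 0 0.7 0 0; 0 0 0 0 0.7 0 0"}}

```text
clock: 35.45
position: [0.4903, 0.1507, 0.0602]
tool_rot: [-1.57, 0.0, -1.429]
force: [-0.4, -0.2, -1.3]
grip_width: 0.0131
```

Call:
{"op": "send_rows", "data": {"series": "0 0 0 0 0.4 0 0; 0 0 0 0 0.4 0 0; 0 0 0 0 0.4 0 0"}}

```text
clock: 35.7
position: [0.4903, 0.1507, 0.0599]
tool_rot: [-1.57, 0.0, -1.429]
force: [0.0, 0.2, -1.5]
grip_width: 0.0132
```

Call:
{"op": "send_rows", "data": {"series": "0 0 0 0 0.3 0 0; 0 0 0 0 0.3 0 0; 0 0 0 0 0.3 0 0"}}

```text
clock: 35.95
position: [0.4903, 0.1508, 0.0596]
tool_rot: [-1.57, 0.0, -1.429]
force: [0.8, 0.3, -0.8]
grip_width: 0.0132
```

Call:
{"op": "send_rows", "data": {"series": "0 0 0 0 0.3 0 0; 0 0 0 0 0.3 0 0; 0 0 0 0 0.3 0 0"}}

```text
clock: 36.2
position: [0.4903, 0.1508, 0.0593]
tool_rot: [-1.57, 0.0, -1.429]
force: [-0.7, 0.5, -1.1]
grip_width: 0.0131
```

Call:
{"op": "send_rows", "data": {"series": "0 0 0 0 0.2 0 0; 0 0 0 0 0.2 0 0; 0 0 0 0 0.2 0 0"}}

```text
clock: 36.45
position: [0.4904, 0.1508, 0.0593]
tool_rot: [-1.57, 0.001, -1.429]
force: [-0.8, 1.0, 5.5]
grip_width: 0.0131
```

Call:
{"op": "send_rows", "data": {"series": "0 0 0 0 0 0 0.2; 0 0 0 0 0 0 0.3; 0 0 0 0 0 0 0.4; 0 0 0 0 0 0 0.45; 0 0 0 0 0 0 0.45; 0 0 0 0 0 0 0.45; 0 0 0 0 0 0 0.45; 0 0 0 0 0 0 0.45"}}

```text
clock: 37.12
position: [0.4903, 0.1508, 0.0591]
tool_rot: [-1.57, 0.0, -1.429]
force: [-0.1, -0.4, -0.8]
grip_width: 0.0386
```

```bash
python3 - <<'E'
from ov import *
st()
a=np.ascontiguousarray(cams.grab_frame("side")[:,:,::-1])
overlay2("side",a,[],[0,0],(260,255,350,335),8,"pics/s16a.png")
E
```

```text
37.12 [0.4903 0.1508 0.0591] [-1.5702e+00  5.0000e-04 -1.4291e+00] F [-0.09 -0.41 -0.75] M [ 0.01 -0.02  0.01] w 0.0386 q [-0.8   0.72  0.54  2.04 -0.69  0.56 -1.2 ]
```

View pics/s16a.png

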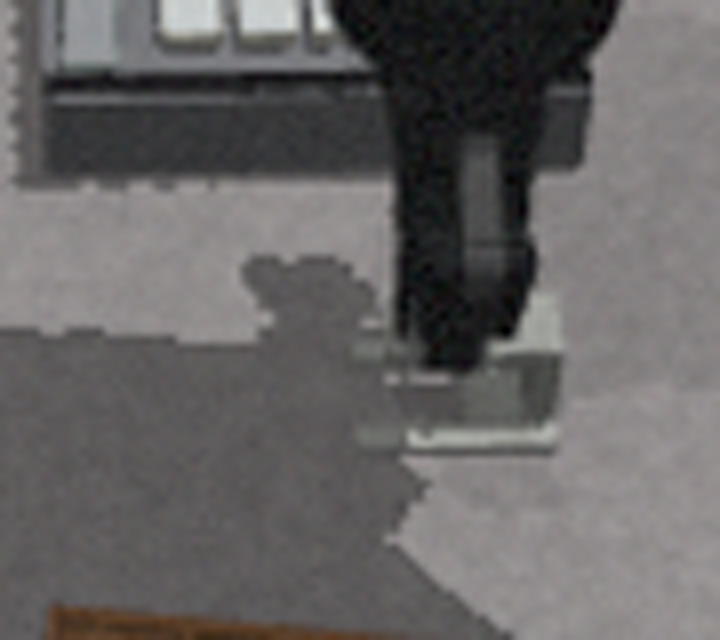

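Call:
{"op": "send_rows", "data": {"series": "0 0 0 0 -5 0 0.45; 0 0 0 0 -15 0 0.45; 0 0 0 0 -30 0 0.45; 0 0 0 0 -55 0 0.45; 0 0 0 0 -85 0 0.45; 0 0 0 0 -120 0 0.45; 0 0 0 0 -150 0 0.45; 0 0 0 0 -170 0 0.45; 0 0 0 0 -180 0 0.45; 0 0 0 0 -180 0 0.45; 0 0 0 0 -180 0 0.45; 0 0 0 0 -180 0 0.45"}}

```text
clock: 38.17
position: [0.4897, 0.1506, 0.2383]
tool_rot: [-1.571, 0.0, -1.429]
force: [-0.1, -0.0, -0.4]
grip_width: 0.0384
```

```bash
python3 - <<'E'
from ov import *
st()
a=np.ascontiguousarray(cams.grab_frame("side")[:,:,::-1])
overlay2("side",a,[(b,T(.4904,.1508,0,.1416),(0,255,0)) for b in PB[:1]],[0,-.9],(180,200,360,400),4,"pics/s17a.png")
E
```

```text
38.17 [0.4897 0.1506 0.2383] [-1.5715e+00  1.0000e-04 -1.4290e+00] F [-0.09 -0.03 -0.35] M [ 0.04 -0.03 -0.06] w 0.0384 q [-1.01  0.47  0.82  1.93 -0.42  0.93 -1.41]
```

View pics/s17a.png

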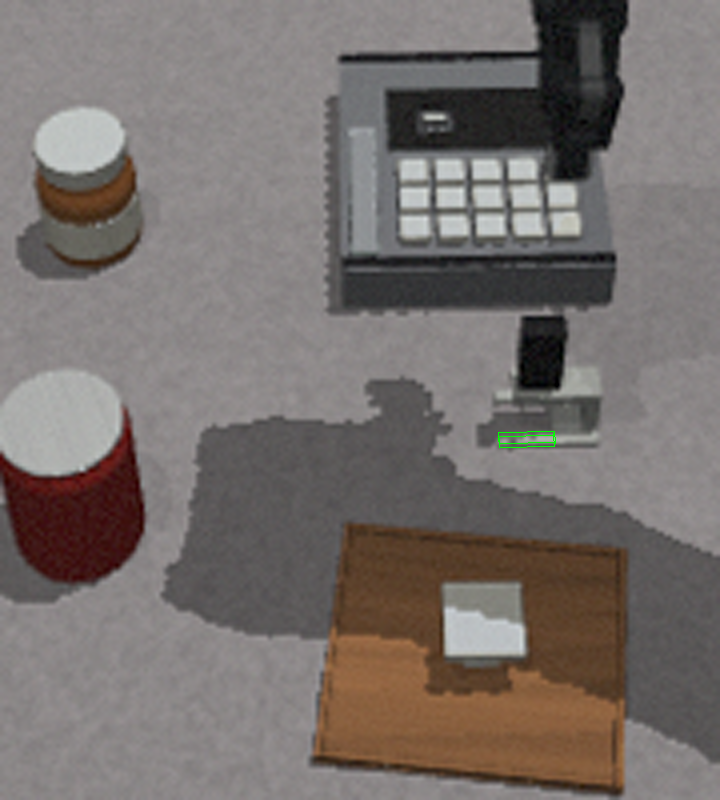

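The puller stands upright on bare counter (around crop 548,390), and the cap stands level inside the tray (crop 484,620). I'm handing the job in.

```bash
python3 -c "
from workcell import bot
print(bot.job_done())"
```

```text
the job is handed in; nothing more can be done
None
```

The cap is off the keypad and standing level in the change tray. The puller stands upright on the bare counter between the keypad and the tray, released. I handed the job in at about 38 s of the 69 s allowed; no verdict was reported.

- **Pressing and sliding:** I took the leftmost puller, pressed its fork on the seal with about 11 to 13 N, and slid it under the cap. I stopped when the side picture showed the cap shifting about 1 mm, its socket play. The force gave no clear sign of the slot end meeting the stem; it only crept up from about 6 to 8 N.
- **Pulling off:** The cap popped off level at roughly 10 N of pull.
- **Setting down:** I lowered the cap onto its stem near the tray's centre. It stayed still while the fork backed out.

**Last checks:**
- The final side picture shows the cap upright inside the tray, the puller on its fork, and the tin and jar in place. The carton is outside that crop, but the arm never came near it.
- The force rose to about 6 N only when the puller touched the counter, and dropped once the fingers opened.

**What disagreed:** The side camera sat about 1 pixel off from the arm's readings, so I corrected for that when lining up. While I set the cap down, a model overlay put it about 1 pixel off from standing. Comparing successive pictures showed it had stopped descending, so I took it as standing.

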